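# Put the photometer's cleaned reference tiles and aperture plate away in their snap cases

## Task

The photometer's calibration set has been cleaned and stands to dry; put it away. Tip each white tile that stands on edge in its small case over with a light push so that it lies flat in that case, lift the aperture plate up and off its peg and lay it flat in the large case, and press all four covers down until they snap and stay shut, those of empty cases too. The tiles are fragile, so be gentle, and leave the things lying around where they are.

Things in the scene. Friction and masses are not known exactly. Their poses are not given: they have to be found in the camera images.
- tile_1: plain white ceramic tile, 45 x 45 x 10 mm, 0.055 kg, both faces alike, fragile (grip or push with 15 N at most). Origin at its centre; x axis = thickness: level while it stands on edge, vertical (either way) when it lies flat. At first it stands on edge on the base of case_1, close to its front edge (-x of the case); it falls over once its top is pushed 10 mm. May be absent.
- case_1: small case, dark base, grey cover; fixed. Origin under its centre on the worktop; -x front (catch), +x hinge side. Flat base 76 x 76 mm, 5 mm high, felt on top, no rim. Cover hinge axis along y at x +42, z 11 mm; cover reaches 80 mm from it (3 mm finger tab beyond), 76 mm wide, with 2.5 mm skirts all round, top 23 mm up when shut. Holds tile_1.
- cover_1 (a joint): cover of case_1, rad: 0 shut, opening up about the hinge axis to at most 1.85 (past upright). A weak spring (under 1 N at the edge) stands it open; it stays down only once its front nose has snapped past the sprung leaf catch: about 5 to 8 N straight down near its front edge, in the last 3 mm. Caught, it reads under 0.02.
- tile_2: plain white ceramic tile, 45 x 45 x 10 mm, 0.055 kg, both faces alike, fragile (grip or push with 15 N at most). Origin at its centre; x axis = thickness: level while it stands on edge, vertical (either way) when it lies flat. At first it stands on edge on the base of case_2, close to its left edge (+y of the case); it falls over once its top is pushed 10 mm. May be absent.
- case_2: small case, dark base, grey cover; fixed. Origin under its centre on the worktop; -x front (catch), +x hinge side. Flat base 76 x 76 mm, 5 mm high, felt on top, no rim. Cover hinge axis along y at x +42, z 11 mm; cover reaches 80 mm from it (3 mm finger tab beyond), 76 mm wide, with 2.5 mm skirts all round, top 23 mm up when shut. Holds tile_2.
- cover_2 (a joint): cover of case_2, rad: 0 shut, opening up about the hinge axis to at most 1.85 (past upright). A weak spring (under 1 N at the edge) stands it open; it stays down only once its front nose has snapped past the sprung leaf catch: about 5 to 8 N straight down near its front edge, in the last 3 mm. Caught, it reads under 0.02.
- tile_3: plain white ceramic tile, 45 x 45 x 10 mm, 0.055 kg, both faces alike, fragile (grip or push with 15 N at most). Origin at its centre; x axis = thickness: level while it stands on edge, vertical (either way) when it lies flat. At first it stands on edge on the base of case_3, close to its right edge (-y of the case); it falls over once its top is pushed 10 mm. May be absent.
- case_3: small case, dark base, grey cover; fixed. Origin under its centre on the worktop; -x front (catch), +x hinge side. Flat base 76 x 76 mm, 5 mm high, felt on top, no rim. Cover hinge axis along y at x +42, z 11 mm; cover reaches 80 mm from it (3 mm finger tab beyond), 76 mm wide, with 2.5 mm skirts all round, top 23 mm up when shut. Holds tile_3.
- cover_3 (a joint): cover of case_3, rad: 0 shut, opening up about the hinge axis to at most 1.85 (past upright). A weak spring (under 1 N at the edge) stands it open; it stays down only once its front nose has snapped past the sprung leaf catch: about 5 to 8 N straight down near its front edge, in the last 3 mm. Caught, it reads under 0.02.
- case_4: the larger case, like the small ones, fixed: base 90 x 90 x 5 mm; hinge axis along y at x +49, z 11 mm; its cover reaches 94 mm from it, 90 mm wide, top 23 mm up when shut. Origin under its centre, -x front, +x hinge side. The plate belongs in it. Fixed things up to 0.18 m tall beside the small cases: left an instrument (y over 0.18, x over 0.47), right a tube rack (y under -0.33).
- cover_4 (a joint): cover of case_4, rad: 0 shut, opening up about the hinge axis to at most 1.85 (past upright). A weak spring (under 1 N at the edge) stands it open; it stays down only once its front nose has snapped past the sprung leaf catch: about 5 to 8 N straight down near its front edge, in the last 3 mm. Caught, it reads under 0.02.
- plate: grey square aperture plate, 60 x 60 mm and 8 mm thick, with a 26 mm round hole through its middle, 0.06 kg. Origin at its centre (in the hole); x axis = thickness direction. At the start it hangs upright by its hole on the peg of the stand, its top edge 30 mm above its origin.
- stand: peg stand, fixed; origin under its post on the worktop. A level round peg, 6 mm thick, points from the post's top along the stand's -x axis, its top 135 mm up, and ends 85 mm out in an upturned tip 9 mm higher: a hung plate must rise 10 to 18 mm to pass off over the tip. Nothing stands higher than the peg behind it.
- beaker: bystander: clear plastic beaker, 69 mm wide, 85 mm tall; origin at the centre of its underside
- tape_roll: bystander: roll of green tape lying flat, 69 mm wide, 18 mm tall; origin at the centre of its underside
- timer: bystander: white timer, 64 x 64 x 16 mm; origin at the centre of its underside
- marker_1: bystander: marker pen lying on the worktop, 135 mm long; origin at the centre of its underside

How it is judged:
By the outcome, as a careful person would: the job done as asked, in the order asked, and still so for the second after the job is handed in, with the robot touching nothing.
Of tile_1, tile_2, tile_3 only 2 to 3 are there at a start; the rules pass over those that are not, and their reading is None.
At some moment in a run one of plate may be knocked a few centimetres aside while the robot is not near it.
Once in a run the grip may slacken for a moment while it holds something.
It also fails if it takes over 208 s, if anything falls off the work surface, if the arm or the gripper's body presses on something with over 40 N, if the wrist force passes 120 N, or if a joint passes its speed limit or range.

## Robot

A 6-joint arm with a two-finger parallel gripper is mounted at the origin on a cart in front of the work surface, level with it; the furniture and walls round the work are solid. World frame = base frame: x ahead of the robot, y to its left, z up, the work surface at z = 0. Lengths are in m, angles in degrees, forces in N, time in s.
With the tool pointing down it reaches from about 0.375 to 0.9 m from the base axis. Payload 3.1 kg.
Tool frame: the origin (TCP) lies on the centre line of the jaws, within the pads' length; the fingertips stand 11 mm ahead of it and the grasp point (between the pads) lies 8 mm behind it; z points along the fingers, y is the line along which they close (so a half turn about z gives the same grasp; the last joint's range is limited). The gripper opens to 87 mm and grips with 3 to 60 N. Pads are 19 mm wide; open, the fingers measure 117 mm over their backs; the gripper's body (75 mm by 190 mm) begins 51 mm behind the grasp point.
Start: joints at [55.548, 30.224, 82.088, -0, 67.689, -10.227], TCP at [0.256, 0.57, 0.234] pointing down, gripper open.
Joint ranges: [-176.69, 176.69], [-43.24, 126.21], [12.49, 139.97], [-82, 262], [0, 151.66], [-163.58, 163.58]. Speed limits (degrees/s): [159.86, 159.86, 180, 180, 180, 180].

## Interface

Orientations are given as a 3x3 rotation matrix whose columns are the frame's x, y, z axes.
In Python, from rig import * gives the robot as it stands.
- The arm moves only by the shell command python3 -m inch 'ROWS'. ROWS is JSON, a list of rows, each an object of numbers: "gripper": the opening in per cent of the stroke, from 0 (shut) to 100 (fully open); "dx", "dy", "dz": the shift along the tool's x, y, z in mm; "turn": the turn about the tool's z in rad. A call has 1 to 12 rows; each row is the pose to reach, as a shift and turn from the pose commanded when the call began, along the tool's axes at that moment; what a row does not reach only later rows make up. A row lasts 1/10 s, in which the tool goes at most 50 mm and 8.59 degrees, less where a joint would pass 70% of its speed; a pose out of reach is approached as far as the arm can. A call with a gripper value outside its range is refused whole. The fingers move at their own pace and stop on an object; the grip force is fixed at half the most. Time passes only in rows, so rows that repeat a pose let the fingers close. It gives the time, the measured TCP pose, the force and the opening at its end, in the units of the state.
- read_state(): the state, without advancing time (a new reading comes with each control period).
- capture(name): name is "side" or "top"; returns the picture (384x512x3 uint8, red, green, blue); there is no depth.
- get_calibration(name): a dict with "camera_matrix" (3x3 intrinsics, pixels), "world_to_cam" (4x4, takes a point from world to camera coordinates). Camera axes: x right, y down, z forward; pixel columns grow to the right and rows downward; lengths in m; the calibration is good to about 2 mm. A picture is of the moment at which its call begins. get_calibration takes no time and is no camera call.
- hand_in(): hands the job in, once; it reports no verdict.
Trained networks look in the newest picture that a camera, given by its name, has taken for a name from the list of things; names that differ only in an ending like _2 or _b are one class to them, and where a whole thing is asked for, a point or a joint stands for the part that bears it (a point fixed in the world has none). Each returns a list of dicts, best first, with "score" (0 to 1); they miss things now and then, are a little off and sometimes report something else, mostly with a low value. They report only what shows in the picture. A call takes as long as a camera call.
- recognise(camera, query): "extent" ([centre column, centre row, width, height] in pixels, round what is visible of it).
The state is a dict: "time_s": time; "joint_positions": joint angles; "qvel": joint speeds; "tau": joint torques, N m; "position": TCP position; "tcp_rot": TCP orientation; "force": force on the tool from outside, world axes, zero at the start; "moment": the same for the moment, N m; "opening": opening from 0.0 (shut) to 1.0 (fully open).
Only numpy, scipy, OpenCV 4.12 (cv2) and the standard library are available. Lean on these libraries where they do the work, as an engineer would, in place of code of your own. Each camera call takes 0.05 s, during which the arm holds its last target. There are 200 camera calls.

## Working session

There is one attempt and no reset: what is moved stays moved. The work goes in short steps, Python scripts to look and compute and a shell command to move; the robot and the scene stay as the last step left them, time stands still between calls to the robot, and variables do not carry over. Pictures are saved under pics/ and viewed, on a budget of 14 in all, crops included, one or two more only if the job needs it, and the job is handed in when it is done.

```bash
ls; mkdir -p pics; python3 - <<'E'
from rig import *
import cv2
s=read_state();print(s)
for n in("side","top"):
    im=capture(n);cv2.imwrite(f"pics/{n}0.png",cv2.resize(im[:,:,::-1],(800,600)))
    c=get_calibration(n);print(n,c)
    for q in("tile_1","case_1","case_4","plate","stand","beaker","tape_roll","timer","marker_1"):
        print(q,[(round(d["score"],2),[round(v) for v in d["extent"]]) for d in recognise(n,q)])
E
```

```text
pics
{'time_s': 0.0, 'joint_positions': array([ 5.55477781e+01,  3.02789156e+01,  8.21565839e+01, -1.21614385e-03,
        6.76889331e+01, -1.02277863e+01]), 'qvel': array([ 0.00129979,  0.0208454 ,  0.01353789,  0.11007019, -0.00084538,
        0.03982754]), 'tau': array([ 6.90317447e-04, -4.40048325e+01, -1.76591241e+01,  6.32379600e-02,
        5.82789362e-02, -1.62590886e-04]), 'position': array([0.2560195 , 0.56937729, 0.23257105]), 'tcp_rot': array([[-9.11948302e-01,  4.10303333e-01, -1.21241197e-03],
       [ 4.10304961e-01,  9.11946595e-01, -1.80193660e-03],
       [ 3.66314375e-04, -2.14073166e-03, -9.99997642e-01]]), 'force': array([-0.11544372, -0.55138641,  0.04074128]), 'moment': array([ 0.01171557, -0.00070433,  0.01929143]), 'opening': 1.0015508683262875}
side {'camera_matrix': array([[483.82546983,   0.        , 255.43957893],
       [  0.        , 483.82546983, 193.32780102],
       [  0.        ,   0.        ,   1.        ]]), 'world_to_cam': array([[ 0.98507655, -0.17204279,  0.00504737, -0.53403344],
       [-0.14127977, -0.82498857, -0.54720553,  0.12203866],
   
[... 1056 characters left out ...]

       [ 0.03785177,  0.00333224, -0.99927781,  1.61334471],
       [ 0.        ,  0.        ,  0.        ,  1.        ]])}
tile_1 [(0.43, [308, 204, 5, 12])]
case_1 [(0.96, [229, 201, 24, 31]), (0.69, [303, 200, 24, 28]), (0.66, [252, 165, 27, 37]), (0.61, [264, 201, 21, 32])]
case_4 [(0.96, [229, 201, 24, 31]), (0.69, [303, 200, 24, 28]), (0.66, [252, 165, 27, 37]), (0.61, [264, 201, 21, 32])]
plate [(0.66, [165, 220, 13, 20])]
stand [(0.75, [227, 191, 23, 13]), (0.54, [163, 214, 18, 18]), (0.49, [251, 151, 23, 14])]
beaker [(0.81, [211, 148, 22, 18])]
tape_roll [(0.67, [303, 201, 24, 27]), (0.54, [210, 172, 18, 18])]
timer [(0.77, [317, 178, 22, 19])]
marker_1 [(0.51, [350, 223, 35, 1])]
```

View pics/side0.png

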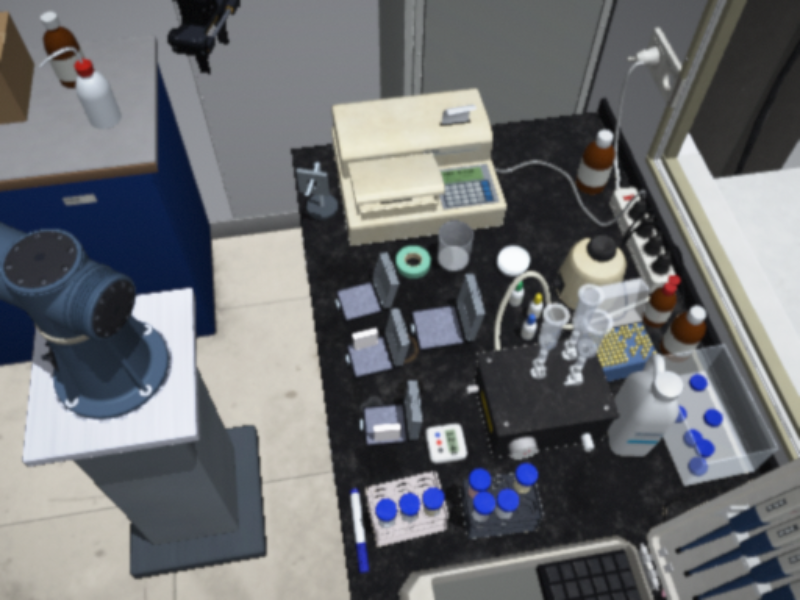

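View pics/top0.png

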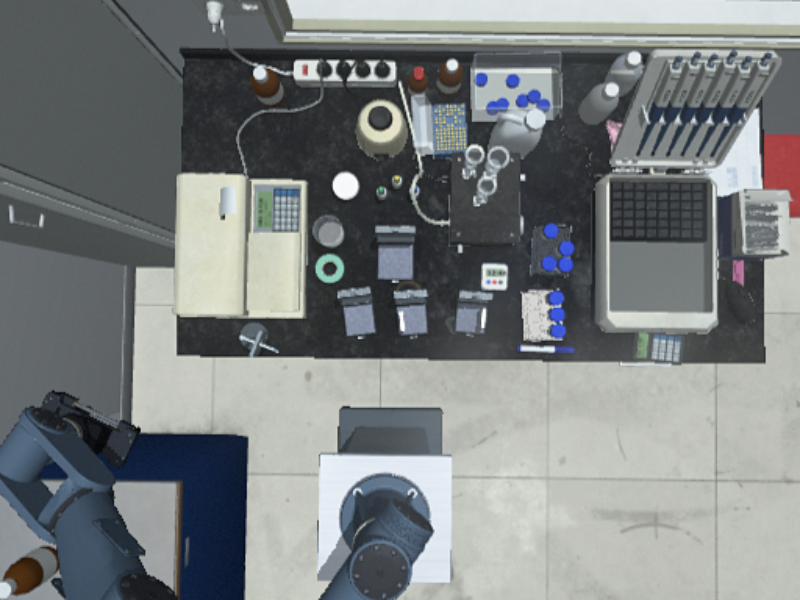

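```bash
cat > h.py <<'E'
from rig import *
import numpy as np, cv2
def crop(im,x0,y0,w,h,k):
    c=cv2.resize(im[y0:y0+h,x0:x0+w,::-1],None,fx=k,fy=k,interpolation=cv2.INTER_CUBIC)
    for x in range((x0+9)//10*10,x0+w,10):
        cv2.line(c,(int((x-x0)*k),0),(int((x-x0)*k),6),(0,0,255),1); cv2.putText(c,str(x),(int((x-x0)*k),16),0,.35,(0,255,255),1)
    for y in range((y0+9)//10*10,y0+h,10):
        cv2.line(c,(0,int((y-y0)*k)),(6,int((y-y0)*k)),(0,0,255),1); cv2.putText(c,str(y),(8,int((y-y0)*k)+4),0,.35,(0,255,255),1)
    return c
def back(n,u,v,z):
    "pixel -> world at height z"
    c=get_calibration(n);K=c["camera_matrix"];T=c["world_to_cam"];R=T[:3,:3];t=T[:3,3]
    d=R.T@np.linalg.solve(K,[u,v,1.]);o=-R.T@t
    return o+d*(z-o[2])/d[2]
def tri(ps,qt):
    "side px, top px -> world point"
    A=[];
    for n,(u,v) in(("side",ps),("top",qt)):
        c=get_calibration(n);P=c["camera_matrix"]@c["world_to_cam"][:3];A+=[u*P[2]-P[0],v*P[2]-P[1]]
    A=np.array(A);x=np.linalg.lstsq(A[:,:3],-A[:,3],rcond=None)[0];return x
def proj(n,p):
    c=get_calibration(n);q=c["camera_matrix"]@(c["world_to_cam"]@np.r_[p,1])[:3];return q[:2]/q[2]
E
python3 - <<'E'
from h import *
t=capture("top");s=capture("side")
cv2.imwrite("pics/t1.png",crop(t,212,142,104,75,7.5))
cv2.imwrite("pics/s1.png",crop(s,208,155,106,135,4.4))
cv2.imwrite("pics/st1.png",np.hstack([crop(s,182,95,45,50,8),crop(t,145,195,45,50,8)]))
E
```

```text
(no output)
```

View pics/t1.png

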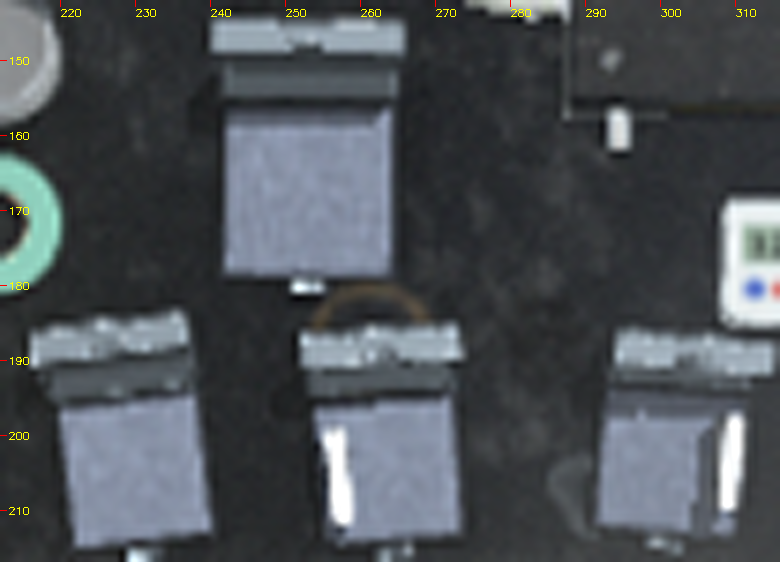

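View pics/s1.png

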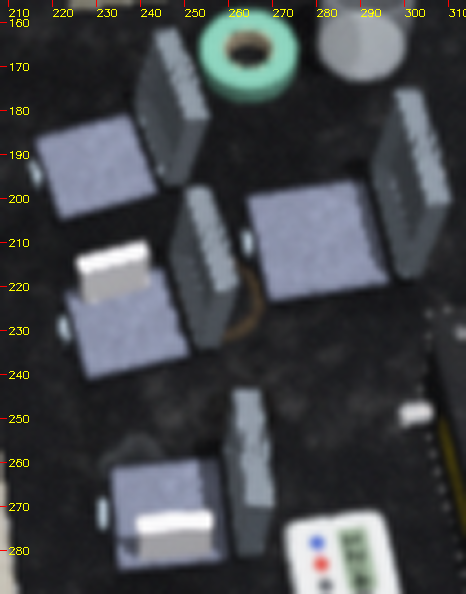

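View pics/st1.png

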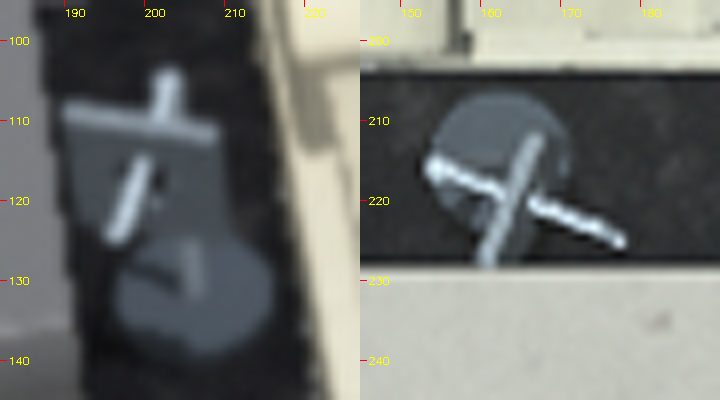

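```bash
cat > fit.py <<'E'
from h import *
from scipy.optimize import least_squares
C={ 'L':(.038,dict(FL=((37,137),(75,549)),FR=((60,218),(213,530)),BL=((127,115),None),BR=((157,190),None))),
 'M':(.038,dict(FL=((65,292),(338,543)),FR=((90,379),(462,533)),BR=((188,355),None),BL=(None,(316,407)))),
 'R':(.038,dict(FL=((112,467),(597,525)),FR=((120,570),(736,537)),BR=((225,562),None),BL=((205,459),(608,413)))),
 'B':(.045,dict(FL=((247,195),(224,274)),FR=((272,300),(390,276)),BL=((358,180),(226,108)),BR=((387,283),(392,108))))}
S=dict(FL=(-1,1),FR=(-1,-1),BL=(1,1),BR=(1,-1))
def px(n,p): return ((p[0]+.5)/4.4+207.5,(p[1]+.5)/4.4+154.5) if n=="side" else ((p[0]+.5)/7.5+211.5,(p[1]+.5)/7.5+141.5)
for k,(h,cs) in C.items():
    def f(q):
        r=[];c,s=np.cos(q[2]),np.sin(q[2])
        for m,(a,b) in cs.items():
            X=np.array([c*h*S[m][0]-s*h*S[m][1]+q[0],s*h*S[m][0]+c*h*S[m][1]+q[1],.005])
            for n,p in(("side",a),("top",b)):
                if p: r+=list(proj(n,X)-px(n,p))
        return r
    o=least_squares(f,[.45,0,0]);print(k,o.x[:2].round(4),"deg",np.degrees(o.x[2]).round(1),np.abs(o.fun).max().round(2),np.sqrt((o.fun**2).mean()).round(2))
ps=lambda p:((p[0]+.5)/8+181.5,(p[1]+.5)/8+94.5)
pt=lambda p:((p[0]-360+.5)/8+144.5,(p[1]+.5)/8+194.5)
for nm,a,b in(("plateA",(65,107),(485,262)),("plateB",(218,130),(540,138)),("peg end",(112,238),(622,238)),("postend",(168,72),(432,165))):
    print(nm,tri(ps(a),pt(b)).round(4), back("top",*pt(b),.14).round(4),back("side",*ps(a),.14).round(4))
for nm,a,b in(("t2 near",(95,268),(337,478)),):pass
t=lambda a:back("top",*px("top",a),.05).round(4)
s=lambda a:back("side",*px("side",a),.05).round(4)
print("T2 top ends",t((332,430)),t((343,524)),s((79,262)),s((148,247)))
print("T3 top ends",t((735,415)),t((727,505)),s((137,522)),s((211,520)))
E
python3 fit.py
```

```text
L [0.4733 0.0684] deg 8.3 1.78 1.11
M [ 0.476  -0.0606] deg 5.7 2.4 1.37
R [ 0.4782 -0.2008] deg -2.5 3.53 1.87
B [ 0.6131 -0.0172] deg 0.5 2.07 1.18
plateA [0.3901 0.2922 0.1569] [0.3904 0.2959 0.14  ] [0.3889 0.3084 0.14  ]
plateB [0.4447 0.2695 0.1583] [0.444  0.2733 0.14  ] [0.4458 0.2866 0.14  ]
peg end [0.4006 0.2368 0.1423] [0.4015 0.2371 0.14  ] [0.3998 0.2389 0.14  ]
postend [0.4309 0.3196 0.1404] [0.4317 0.3196 0.14  ] [0.4302 0.32   0.14  ]
T2 top ends [ 0.4937 -0.0317  0.05  ] [ 0.448  -0.0377  0.05  ] [ 0.4486 -0.0347  0.05  ] [ 0.4948 -0.031   0.05  ]
T3 top ends [ 0.5036 -0.228   0.05  ] [ 0.4597 -0.2244  0.05  ] [ 0.4578 -0.2223  0.05  ] [ 0.5023 -0.2287  0.05  ]
```

```bash
sed -i 's/\[.45,0,0\]/[.45,0,0,h]/; s/r=\[\];c,s/r=[];h=q[3];c,s/; s/k,o.x\[:2\]/k,o.x[3],o.x[:2]/' fit.py; python3 fit.py | head -4
```

```text
L 0.03425547469839874 [0.4723 0.0681] deg 8.3 0.5 0.31
M 0.033461986456711154 [ 0.4746 -0.061 ] deg 6.0 1.09 0.38
R 0.03277688342116808 [ 0.4777 -0.2005] deg -2.5 1.93 0.89
B 0.041195841055634036 [ 0.613  -0.0173] deg 0.5 1.05 0.44
```

```bash
cat >> h.py <<'E'
def to(x,y,z,ang=None,cmd=None):
    "tool-frame mm shift and turn from present pose to TCP target; ang = wanted world angle of tool y (mod 180)"
    s=read_state();R=s["tcp_rot"];p=s["position"]
    d=R.T@(np.array([x,y,z])-p)*1000
    a=np.degrees(np.arctan2(R[1,1],R[0,1]));o=f"t={s['time_s']:.1f} p={p.round(4)} yang={a:.1f} F={s['force'].round(1)} open={s['opening']:.3f} | d={d.round(1)}"
    if ang is not None: o+=f" turn={np.radians((a-ang+90)%180-90):.3f}"
    print(o)
E
python3 -c "
from h import *
to(.47,.01,.20,96); to(.47,.01,.05,96)"
```

```text
t=1.1 p=[0.2564 0.57   0.2335] yang=65.8 F=[-0.2 -1.1 -0.1] open=1.001 | d=[-424.5 -423.    33.5] turn=-0.527
t=1.1 p=[0.2564 0.57   0.2335] yang=65.8 F=[-0.2 -1.1 -0.1] open=1.001 | d=[-424.5 -423.1  183.5] turn=-0.527
```

```bash
python3 -m inch '[{"dx":-140,"dy":-140,"gripper":0,"turn":-0.1},{"dx":-280,"dy":-280,"turn":-0.3},{"dx":-424,"dy":-423,"turn":-0.527},{"dx":-424,"dy":-423,"turn":-0.527},{"dx":-424,"dy":-423,"turn":-0.527},{"dx":-424,"dy":-423,"turn":-0.527},{"dx":-424,"dy":-423,"turn":-0.527},{"dx":-424,"dy":-423,"turn":-0.527},{"dx":-424,"dy":-423,"turn":-0.527},{"dx":-424,"dy":-423,"turn":-0.527},{"dx":-424,"dy":-423,"turn":-0.527},{"dx":-424,"dy":-423,"turn":-0.527}]'; python3 -c "
from h import *
to(.47,.01,.049,96)"
```

```text
t=1.1 p=[0.2564 0.57   0.2335] yang=65.8 F=[-0.2 -1.1 -0.1] open=1.001 | d=[-424.5 -423.1  184.5] turn=-0.527invalid input
```

```bash
python3 -m inch '[{"dx":-140,"dy":-140,"dz":0,"turn":-0.1,"gripper":0},{"dx":-280,"dy":-280,"dz":0,"turn":-0.3,"gripper":0},{"dx":-424,"dy":-423,"dz":0,"turn":-0.527,"gripper":0},{"dx":-424,"dy":-423,"dz":0,"turn":-0.527,"gripper":0},{"dx":-424,"dy":-423,"dz":0,"turn":-0.527,"gripper":0},{"dx":-424,"dy":-423,"dz":0,"turn":-0.527,"gripper":0},{"dx":-424,"dy":-423,"dz":0,"turn":-0.527,"gripper":0},{"dx":-424,"dy":-423,"dz":0,"turn":-0.527,"gripper":0},{"dx":-424,"dy":-423,"dz":0,"turn":-0.527,"gripper":0},{"dx":-424,"dy":-423,"dz":0,"turn":-0.527,"gripper":0},{"dx":-424,"dy":-423,"dz":0,"turn":-0.527,"gripper":0},{"dx":-424,"dy":-423,"dz":0,"turn":-0.527,"gripper":0}]'; python3 -c "
from h import *
to(.47,.01,.049,96)"
```

```text
time_s: 2.3
position: [0.4676, 0.0148, 0.2339]
tcp_rot: [[-0.995, -0.104, 0.001], [-0.104, 0.995, 0.0], [-0.001, -0.0, -1.0]]
force: [1.3, 0.4, 0.1]
opening: 0.033
t=2.3 p=[0.4676 0.0148 0.2339] yang=95.9 F=[1.3 0.4 0.1] open=0.033 | d=[ -1.7  -5.  184.9] turn=-0.001
```

```bash
python3 -m inch '[{"dx":-2,"dy":-5,"dz":50,"turn":0,"gripper":0},{"dx":-2,"dy":-5,"dz":100,"turn":0,"gripper":0},{"dx":-2,"dy":-5,"dz":145,"turn":0,"gripper":0},{"dx":-2,"dy":-5,"dz":175,"turn":0,"gripper":0},{"dx":-2,"dy":-5,"dz":185,"turn":0,"gripper":0},{"dx":-2,"dy":-5,"dz":185,"turn":0,"gripper":0},{"dx":-2,"dy":-5,"dz":185,"turn":0,"gripper":0}]'; python3 -m inch '[{"dx":0,"dy":-5,"dz":0,"turn":0,"gripper":0},{"dx":0,"dy":-10,"dz":0,"turn":0,"gripper":0},{"dx":0,"dy":-14,"dz":0,"turn":0,"gripper":0},{"dx":0,"dy":-18,"dz":0,"turn":0,"gripper":0},{"dx":0,"dy":-21,"dz":0,"turn":0,"gripper":0},{"dx":0,"dy":-24,"dz":0,"turn":0,"gripper":0},{"dx":0,"dy":-27,"dz":0,"turn":0,"gripper":0},{"dx":0,"dy":-30,"dz":0,"turn":0,"gripper":0}]'; python3 - <<'E'
from h import *
to(.47,-.03,.049,96)
t=capture("top");s=capture("side")
cv2.imwrite("pics/p2.png",np.hstack([crop(s,208,195,60,60,6),crop(t,235,170,60,60,6)]))
E
```

```text
time_s: 3.0
position: [0.4705, 0.012, 0.0495]
tcp_rot: [[-0.995, -0.104, 0.002], [-0.104, 0.995, -0.0], [-0.002, -0.001, -1.0]]
force: [-0.4, 0.2, -0.0]
opening: 0.007
time_s: 3.8
position: [0.4726, -0.0179, 0.0485]
tcp_rot: [[-0.995, -0.104, -0.0], [-0.104, 0.995, 0.0], [0.0, 0.0, -1.0]]
force: [-0.4, -0.5, -0.3]
opening: 0.008
t=3.8 p=[ 0.4726 -0.0179  0.0485] yang=96.0 F=[-0.4 -0.5 -0.3] open=0.008 | d=[  3.8 -11.8  -0.5] turn=-0.000
```

View pics/p2.png

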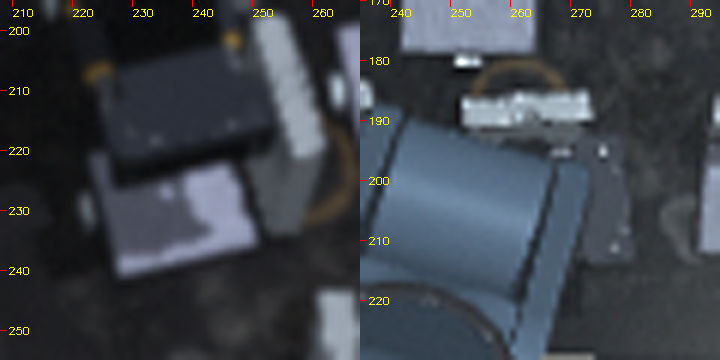

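```bash
python3 -m inch '[{"dx":0,"dy":-3,"dz":0,"turn":0,"gripper":0},{"dx":0,"dy":-6,"dz":0,"turn":0,"gripper":0},{"dx":0,"dy":-9,"dz":0,"turn":0,"gripper":0},{"dx":0,"dy":-11,"dz":0,"turn":0,"gripper":0},{"dx":0,"dy":-13,"dz":0,"turn":0,"gripper":0},{"dx":0,"dy":-13,"dz":0,"turn":0,"gripper":0},{"dx":0,"dy":-13,"dz":0,"turn":0,"gripper":0}]'; python3 - <<'E'
from h import *
t=capture("top");s=capture("side")
c=s[215:245,220:255];m=(c.min(2)>200);print(m.sum());
for q in recognise("side","tile_1"):print(q)
# brightness map
for p in [(232,232),(238,230),(240,235),(235,236)]:print(p,s[p[1],p[0]])
E
```

```text
time_s: 4.6
position: [0.474, -0.0307, 0.0486]
tcp_rot: [[-0.995, -0.104, 0.0], [-0.104, 0.995, 0.0], [-0.0, 0.0, -1.0]]
force: [-0.6, 0.6, -0.1]
opening: 0.011
34
{'extent': [246.8, 277.0, 16.6, 8.8], 'score': 0.73}
(232, 232) [168 168 172]
(238, 230) [176 175 179]
(240, 235) [ 99 101 111]
(235, 236) [108 110 119]
```

```bash
python3 -m inch '[{"dx":0,"dy":12,"dz":0,"turn":0,"gripper":0},{"dx":0,"dy":12,"dz":-50,"turn":0,"gripper":0},{"dx":0,"dy":12,"dz":-100,"turn":0,"gripper":0},{"dx":0,"dy":12,"dz":-150,"turn":0,"gripper":0}]'; python3 -c "
from h import *
print(read_state()['joint_positions'].round(0))
to(.481,-.254,.19,-4)"
```

```text
time_s: 5.15
position: [0.4717, -0.0175, 0.1994]
tcp_rot: [[-0.995, -0.105, -0.003], [-0.105, 0.995, 0.001], [0.003, 0.001, -1.0]]
force: [-0.2, 0.0, -0.1]
opening: 0.009
[ -16.   22.  106.    0.   53. -112.]
t=5.2 p=[ 0.4717 -0.0175  0.1994] yang=96.0 F=[-0.2  0.  -0.1] open=0.009 | d=[  15.5 -236.2    9.1] turn=-1.396
```

```bash
python3 -m inch '[{"dx":1,"dy":-20,"dz":0,"turn":0.145,"gripper":0},{"dx":2,"dy":-40,"dz":0,"turn":0.29,"gripper":0},{"dx":4,"dy":-60,"dz":0,"turn":0.435,"gripper":0},{"dx":5,"dy":-80,"dz":0,"turn":0.58,"gripper":0},{"dx":7,"dy":-100,"dz":0,"turn":0.725,"gripper":0},{"dx":8,"dy":-120,"dz":0,"turn":0.87,"gripper":0},{"dx":9,"dy":-140,"dz":0,"turn":1.015,"gripper":0},{"dx":11,"dy":-160,"dz":0,"turn":1.16,"gripper":0},{"dx":12,"dy":-180,"dz":0,"turn":1.305,"gripper":0},{"dx":13,"dy":-200,"dz":0,"turn":1.45,"gripper":0},{"dx":15,"dy":-220,"dz":0,"turn":1.6,"gripper":0},{"dx":15.5,"dy":-236,"dz":0,"turn":1.745,"gripper":0}]'; python3 - <<'E'
from h import *
to(.481,-.254,.049,-4)
t=capture("top");s=capture("side")
cv2.imwrite("pics/p3.png",np.hstack([crop(s,208,205,62,90,6.2),crop(t,245,170,65,90,6.2)]))
E
```

```text
time_s: 6.35
position: [0.4817, -0.2549, 0.1983]
tcp_rot: [[0.076, 0.997, -0.001], [0.997, -0.076, 0.001], [0.0, -0.001, -1.0]]
force: [-0.8, 0.1, 0.0]
opening: 0.008
t=6.3 p=[ 0.4817 -0.2549  0.1983] yang=-4.4 F=[-0.8  0.1  0. ] open=0.008 | d=[  0.8  -0.7 149.3] turn=-0.006
```

View pics/p3.png

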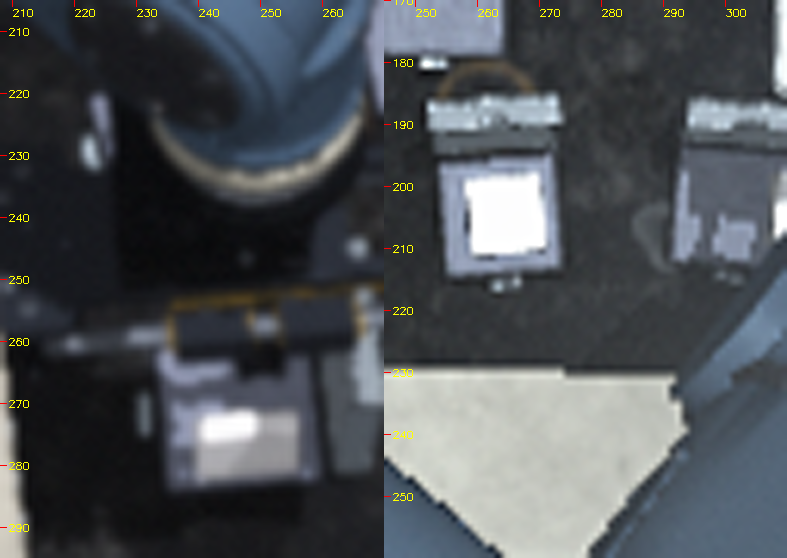

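```bash
python3 -m inch '[{"dx":0,"dy":0,"dz":50,"turn":0,"gripper":0},{"dx":0,"dy":0,"dz":100,"turn":0,"gripper":0},{"dx":0,"dy":0,"dz":135,"turn":0,"gripper":0},{"dx":0,"dy":0,"dz":149,"turn":0,"gripper":0},{"dx":0,"dy":0,"dz":149,"turn":0,"gripper":0}]'; python3 -m inch '[{"dx":5,"dy":0,"dz":0,"turn":0,"gripper":0},{"dx":9,"dy":0,"dz":0,"turn":0,"gripper":0},{"dx":12,"dy":0,"dz":0,"turn":0,"gripper":0},{"dx":15,"dy":0,"dz":0,"turn":0,"gripper":0},{"dx":18,"dy":0,"dz":0,"turn":0,"gripper":0},{"dx":21,"dy":0,"dz":0,"turn":0,"gripper":0},{"dx":24,"dy":0,"dz":0,"turn":0,"gripper":0},{"dx":27,"dy":0,"dz":0,"turn":0,"gripper":0},{"dx":30,"dy":0,"dz":0,"turn":0,"gripper":0},{"dx":32,"dy":0,"dz":0,"turn":0,"gripper":0},{"dx":32,"dy":0,"dz":0,"turn":0,"gripper":0}]'; python3 - <<'E'
from h import *
t=capture("top");s=capture("side")
print(np.argwhere(s[258:290,228:262].min(2)>215).mean(0)+[258,228],[(d["score"],d["extent"]) for d in recognise("side","tile_1")])
E
```

```text
time_s: 6.95
position: [0.4808, -0.253, 0.0479]
tcp_rot: [[0.067, 0.998, -0.004], [0.998, -0.067, 0.003], [0.003, -0.004, -1.0]]
force: [-0.2, 0.0, 0.4]
opening: 0.004
time_s: 8.05
position: [0.484, -0.2227, 0.0495]
tcp_rot: [[0.07, 0.998, -0.0], [0.998, -0.07, 0.0], [0.0, -0.0, -1.0]]
force: [-0.2, 0.8, 0.5]
opening: 0.005
[nan nan] []<stdin>:3: RuntimeWarning: Mean of empty slice.
  ret = um.true_divide(
```

```bash
python3 -m inch '[{"dx":-12,"dy":0,"dz":0,"turn":0,"gripper":0},{"dx":-12,"dy":0,"dz":-50,"turn":0,"gripper":0},{"dx":-12,"dy":0,"dz":-100,"turn":0,"gripper":0},{"dx":-12,"dy":0,"dz":-150,"turn":0,"gripper":0},{"dx":-12,"dy":0,"dz":-180,"turn":0,"gripper":0},{"dx":-12,"dy":0,"dz":-180,"turn":0,"gripper":0}]'; python3 -c "
from h import *
print(read_state()['joint_positions'].round(0))
to(.4175,.283,.235,68)"
```

```text
time_s: 8.8
position: [0.4859, -0.238, 0.2348]
tcp_rot: [[0.07, 0.997, 0.009], [0.997, -0.07, -0.008], [-0.007, 0.01, -1.0]]
force: [0.4, -0.1, -1.0]
opening: 0.004
[-38.  23.  95.  -0.  61. -34.]
t=8.8 p=[ 0.4859 -0.238   0.2348] yang=-4.0 F=[ 0.4 -0.1 -1. ] open=0.004 | d=[ 514.9 -104.9   -4.8] turn=-1.257
```

```bash
python3 -m inch '[{"dx":45,"dy":-9,"dz":-5,"turn":-0.11,"gripper":57},{"dx":90,"dy":-18,"dz":-5,"turn":-0.22,"gripper":57},{"dx":135,"dy":-27,"dz":-5,"turn":-0.33,"gripper":57},{"dx":180,"dy":-36,"dz":-5,"turn":-0.44,"gripper":57},{"dx":225,"dy":-46,"dz":-5,"turn":-0.55,"gripper":57},{"dx":270,"dy":-55,"dz":-5,"turn":-0.66,"gripper":57},{"dx":315,"dy":-64,"dz":-5,"turn":-0.77,"gripper":57},{"dx":360,"dy":-73,"dz":-5,"turn":-0.88,"gripper":57},{"dx":405,"dy":-83,"dz":-5,"turn":-1.0,"gripper":57},{"dx":450,"dy":-92,"dz":-5,"turn":-1.12,"gripper":57},{"dx":495,"dy":-101,"dz":-5,"turn":-1.22,"gripper":57},{"dx":515,"dy":-105,"dz":-5,"turn":-1.257,"gripper":57}]'; python3 - <<'E'
from h import *
to(.4175,.283,.151,68)
t=capture("top");s=capture("side")
c=np.hstack([crop(s,182,75,62,70,6.4),crop(t,145,185,62,70,6.4)])
d=np.hstack([crop(s,230,252,40,40,4),crop(t,285,180,40,40,4),crop(s,215,205,40,40,4)])
d=np.pad(d,((0,0),(0,c.shape[1]-d.shape[1]),(0,0)));o=np.vstack([c,d]);print(o.shape)
cv2.imwrite("pics/p4.png",o)
E
```

```text
time_s: 10.0
position: [0.4137, 0.2887, 0.2335]
tcp_rot: [[-0.929, 0.37, -0.001], [0.37, 0.929, 0.0], [0.001, -0.0, -1.0]]
force: [-0.0, -1.2, -0.5]
opening: 0.567
t=10.0 p=[0.4137 0.2887 0.2335] yang=68.3 F=[-0.  -1.2 -0.5] open=0.567 | d=[-5.7 -3.8 82.5] turn=0.005
(608, 794, 3)
```

View pics/p4.png

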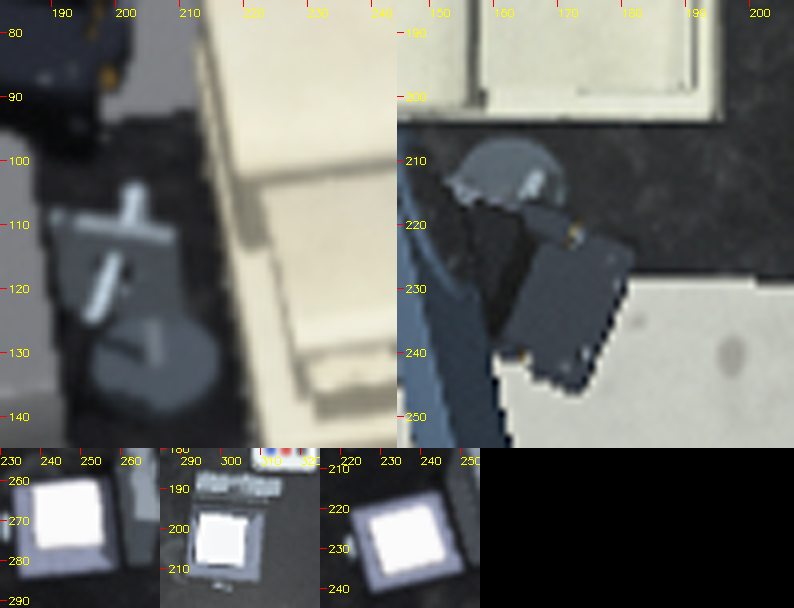

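```bash
python3 - <<'E'
from h import *
t=capture("top");s=capture("side")
cas={'2':(.4746,-.061,6.0),'3':(.4777,-.2005,-3.5)}
for k,(x,y,a) in cas.items():
    a=np.radians(a);ex=np.array([np.cos(a),np.sin(a)]);ey=np.array([-ex[1],ex[0]])
    for n,im in(("side",s),("top",t)):
        c=proj(n,[x,y,.015]).astype(int);b=im[c[1]-16:c[1]+17,c[0]-16:c[0]+17].astype(int)
        w=((b.min(2)>190)).astype(np.uint8)
        cc=cv2.connectedComponentsWithStats(w)
        i=1+np.argmax(cc[2][1:,4]);u=cc[3][i]+c-16
        p=back(n,*u,.015)[:2]-[x,y]
        f=((b.min(2)>115)).astype(np.uint8);f=cv2.morphologyEx(f,cv2.MORPH_OPEN,np.ones((5,5),np.uint8))
        cf=cv2.connectedComponentsWithStats(f);j=1+np.argmax(cf[2][1:,4]);v=cf[3][j]+c-16
        q=back(n,*v,.005)[:2]-[x,y]
        print(k,n,"tile",(1e3*np.array([p@ex,p@ey])).round(1),cc[2][i],"felt",(1e3*np.array([q@ex,q@ey])).round(1),cf[2][j])
E
```

```text
2 side tile [ 0.  -2.1] [  7   9  19  18 237] felt [-0.8  1.6] [  4   8  25  21 416]
2 top tile [ 0.4 -2.2] [ 11  10  13  13 148] felt [ 1.5 -0.3] [  8   8  18  17 261]
3 side tile [4.6 4.8] [ 10   6  18  17 256] felt [-0.7  1.7] [  6   6  22  23 464]
3 top tile [4.1 5.4] [  9  10  13  13 141] felt [ 1.9 -3.7] [  8   9  17  17 232]
```

```bash
python3 -m inch '[{"dx":-2,"dy":0,"dz":25,"turn":0,"gripper":57},{"dx":-2,"dy":0,"dz":50,"turn":0,"gripper":57},{"dx":-2,"dy":0,"dz":60,"turn":0,"gripper":57},{"dx":-2,"dy":0,"dz":60,"turn":0,"gripper":57},{"dx":-2,"dy":0,"dz":60,"turn":0,"gripper":57},{"dx":-2,"dy":0,"dz":60,"turn":0,"gripper":57}]'; python3 -c "
from h import *
to(.4175,.283,.151,68)"
```

```text
time_s: 10.8
position: [0.4173, 0.2852, 0.1755]
tcp_rot: [[-0.927, 0.375, 0.002], [0.375, 0.927, 0.001], [-0.002, 0.001, -1.0]]
force: [0.8, -0.7, -0.2]
opening: 0.57
t=10.8 p=[0.4173 0.2852 0.1755] yang=68.0 F=[ 0.8 -0.7 -0.2] open=0.570 | d=[-1.  -2.  24.5] turn=-0.000
```

```bash
python3 -m inch '[{"dx":-1,"dy":-2,"dz":12,"turn":0,"gripper":57},{"dx":-1,"dy":-2,"dz":20,"turn":0,"gripper":57},{"dx":-1,"dy":-2,"dz":24,"turn":0,"gripper":57},{"dx":-1,"dy":-2,"dz":24,"turn":0,"gripper":57},{"dx":-1,"dy":-2,"dz":24,"turn":0,"gripper":0},{"dx":-1,"dy":-2,"dz":24,"turn":0,"gripper":0},{"dx":-1,"dy":-2,"dz":24,"turn":0,"gripper":0},{"dx":-1,"dy":-2,"dz":24,"turn":0,"gripper":0},{"dx":-1,"dy":-2,"dz":24,"turn":0,"gripper":0},{"dx":-1,"dy":-2,"dz":24,"turn":0,"gripper":0},{"dx":-1,"dy":-2,"dz":24,"turn":0,"gripper":0},{"dx":-1,"dy":-2,"dz":24,"turn":0,"gripper":0}]'
```

```text
time_s: 12.0
position: [0.4167, 0.2831, 0.1506]
tcp_rot: [[-0.927, 0.374, 0.0], [0.374, 0.927, 0.0], [-0.0, 0.0, -1.0]]
force: [-0.2, -0.0, 0.4]
opening: 0.085
```

```bash
python3 -m inch '[{"dx":0,"dy":0,"dz":-7,"turn":0,"gripper":0},{"dx":0,"dy":0,"dz":-14,"turn":0,"gripper":0},{"dx":0,"dy":0,"dz":-14,"turn":0,"gripper":0},{"dx":0,"dy":0,"dz":-14,"turn":0,"gripper":0}]'; python3 -m inch '[{"dx":0,"dy":-10,"dz":0,"turn":0,"gripper":0},{"dx":0,"dy":-20,"dz":0,"turn":0,"gripper":0},{"dx":0,"dy":-30,"dz":0,"turn":0,"gripper":0},{"dx":0,"dy":-40,"dz":0,"turn":0,"gripper":0},{"dx":0,"dy":-50,"dz":0,"turn":0,"gripper":0},{"dx":0,"dy":-65,"dz":0,"turn":0,"gripper":0},{"dx":0,"dy":-80,"dz":0,"turn":0,"gripper":0},{"dx":0,"dy":-80,"dz":0,"turn":0,"gripper":0}]'; python3 - <<'E'
from h import *
print(read_state()["moment"].round(2))
to(.6,.01,.2,90)
t=capture("top");s=capture("side")
cv2.imwrite("pics/p5.png",np.hstack([crop(s,170,85,62,90,6.2),crop(t,145,190,62,90,6.2)]))
E
```

```text
time_s: 12.4
position: [0.4167, 0.2831, 0.165]
tcp_rot: [[-0.927, 0.374, 0.001], [0.374, 0.927, 0.0], [-0.001, 0.001, -1.0]]
force: [-0.6, 0.1, 0.4]
opening: 0.088
time_s: 13.2
position: [0.3849, 0.207, 0.1644]
tcp_rot: [[-0.927, 0.376, -0.003], [0.376, 0.927, -0.001], [0.002, -0.002, -1.0]]
force: [-0.3, -0.0, -2.0]
opening: 0.088
[-0.03  0.    0.04]
t=13.2 p=[0.3849 0.207  0.1644] yang=67.9 F=[-0.3 -0.  -2. ] open=0.088 | d=[-273.4 -101.7  -36. ] turn=-0.386
```

View pics/p5.png

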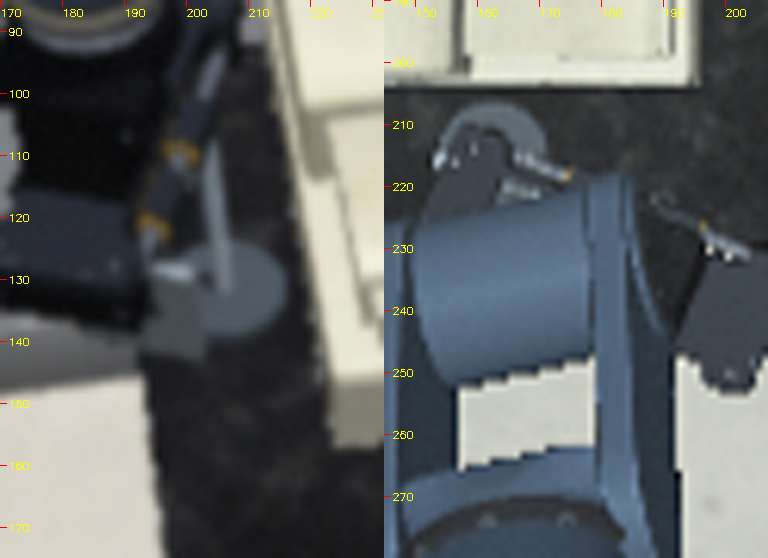

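```bash
python3 -m inch '[{"dx":0,"dy":0,"dz":-18,"turn":0,"gripper":0},{"dx":0,"dy":0,"dz":-36,"turn":0,"gripper":0},{"dx":-30,"dy":-10,"dz":-36,"turn":-0.05,"gripper":0},{"dx":-65,"dy":-22,"dz":-36,"turn":-0.1,"gripper":0},{"dx":-100,"dy":-34,"dz":-36,"turn":-0.15,"gripper":0},{"dx":-135,"dy":-46,"dz":-36,"turn":-0.2,"gripper":0},{"dx":-170,"dy":-58,"dz":-36,"turn":-0.25,"gripper":0},{"dx":-205,"dy":-70,"dz":-36,"turn":-0.3,"gripper":0},{"dx":-240,"dy":-82,"dz":-36,"turn":-0.35,"gripper":0},{"dx":-270,"dy":-93,"dz":-36,"turn":-0.385,"gripper":0},{"dx":-286,"dy":-98,"dz":-36,"turn":-0.385,"gripper":0},{"dx":-286,"dy":-98,"dz":-36,"turn":-0.385,"gripper":0}]'; python3 -c "
from h import *
import time
to(.613,.009,.0635,90.5)"
```

```text
time_s: 14.5
position: [0.6176, 0.0093, 0.2003]
tcp_rot: [[-1.0, 0.001, 0.003], [0.001, 1.0, -0.001], [-0.003, -0.001, -1.0]]
force: [-0.5, 0.3, -0.6]
opening: 0.085
t=14.5 p=[0.6176 0.0093 0.2003] yang=90.0 F=[-0.5  0.3 -0.6] open=0.085 | d=[  5.   -0.2 136.8] turn=-0.009
```

```bash
python3 -m inch '[{"dx":2,"dy":0,"dz":40,"turn":0,"gripper":0},{"dx":3,"dy":0,"dz":80,"turn":0,"gripper":0},{"dx":3,"dy":0,"dz":110,"turn":0,"gripper":0},{"dx":3,"dy":0,"dz":125,"turn":0,"gripper":0},{"dx":3,"dy":0,"dz":131,"turn":0,"gripper":0},{"dx":3,"dy":0,"dz":131,"turn":0,"gripper":0},{"dx":3,"dy":0,"dz":131,"turn":0,"gripper":0}]'; python3 - <<'E'
from h import *
to(.613,.009,.0635,90.5)
t=capture("top");s=capture("side")
cv2.imwrite("pics/p6.png",np.hstack([crop(s,255,165,65,75,6),crop(t,225,135,65,75,6)]))
E
```

```text
time_s: 15.2
position: [0.6132, 0.011, 0.071]
tcp_rot: [[-1.0, -0.002, 0.003], [-0.002, 1.0, -0.0], [-0.003, -0.0, -1.0]]
force: [-0.1, -0.2, -0.6]
opening: 0.086
t=15.2 p=[0.6132 0.011  0.071 ] yang=90.1 F=[-0.1 -0.2 -0.6] open=0.086 | d=[ 0.2 -2.   7.5] turn=-0.007
```

View pics/p6.png

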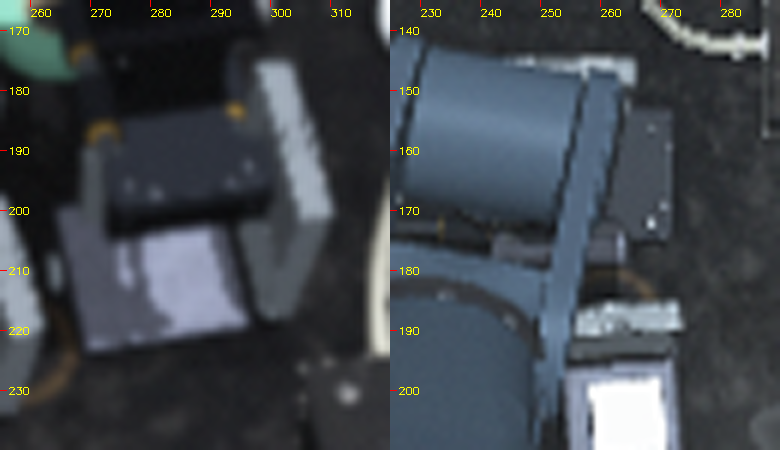

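```bash
python3 -m inch '[{"dx":0,"dy":-2,"dz":3,"turn":0,"gripper":0},{"dx":0,"dy":-2,"dz":5,"turn":0,"gripper":0},{"dx":0,"dy":-2,"dz":6,"turn":0,"gripper":0},{"dx":0,"dy":-2,"dz":7,"turn":0,"gripper":0},{"dx":0,"dy":-2,"dz":7,"turn":0,"gripper":0},{"dx":0,"dy":-2,"dz":7,"turn":0,"gripper":0}]'
```

```text
time_s: 15.9
position: [0.6123, 0.0087, 0.0638]
tcp_rot: [[-1.0, -0.001, 0.001], [-0.001, 1.0, -0.0], [-0.001, -0.0, -1.0]]
force: [-1.3, -0.2, 7.2]
opening: 0.089
```

```bash
python3 -m inch '[{"dx":0,"dy":0,"dz":-0.5,"turn":0,"gripper":0},{"dx":0,"dy":0,"dz":-0.5,"turn":0,"gripper":15},{"dx":0,"dy":0,"dz":-0.5,"turn":0,"gripper":30},{"dx":0,"dy":0,"dz":-0.5,"turn":0,"gripper":30},{"dx":0,"dy":0,"dz":-0.5,"turn":0,"gripper":70},{"dx":0,"dy":0,"dz":-0.5,"turn":0,"gripper":70},{"dx":0,"dy":0,"dz":-0.5,"turn":0,"gripper":70},{"dx":0,"dy":0,"dz":-0.5,"turn":0,"gripper":70},{"dx":0,"dy":0,"dz":-3,"turn":0,"gripper":70},{"dx":0,"dy":0,"dz":-5,"turn":0,"gripper":70}]'; python3 -m inch '[{"dx":0,"dy":-8,"dz":0,"turn":0,"gripper":70},{"dx":0,"dy":-15,"dz":0,"turn":0,"gripper":70},{"dx":0,"dy":-20,"dz":0,"turn":0,"gripper":70},{"dx":0,"dy":-23,"dz":0,"turn":0,"gripper":70},{"dx":0,"dy":-26,"dz":0,"turn":0,"gripper":70},{"dx":0,"dy":-29,"dz":0,"turn":0,"gripper":70},{"dx":0,"dy":-32,"dz":0,"turn":0,"gripper":70},{"dx":0,"dy":-35,"dz":0,"turn":0,"gripper":70},{"dx":0,"dy":-38,"dz":0,"turn":0,"gripper":70},{"dx":0,"dy":-41,"dz":0,"turn":0,"gripper":70},{"dx":0,"dy":-43,"dz":0,"turn":0,"gripper":70},{"dx":0,"dy":-43,"dz":0,"turn":0,"gripper":70}]'; python3 - <<'E'
from h import *
to(.613,.009,.15,90.5)
t=capture("top");s=capture("side")
cv2.imwrite("pics/p7.png",np.hstack([crop(s,245,165,65,75,6),crop(t,225,135,65,75,6)]))
E
```

```text
time_s: 16.9
position: [0.6121, 0.0089, 0.0677]
tcp_rot: [[-1.0, -0.001, 0.0], [-0.001, 1.0, -0.0], [-0.0, -0.0, -1.0]]
force: [0.4, 0.4, 0.1]
opening: 0.682
time_s: 18.1
position: [0.6122, -0.0344, 0.0676]
tcp_rot: [[-1.0, -0.001, 0.0], [-0.001, 1.0, -0.0], [-0.0, -0.0, -1.0]]
force: [-0.0, -0.2, -0.2]
opening: 0.699
t=18.1 p=[ 0.6122 -0.0344  0.0676] yang=90.1 F=[-0.  -0.2 -0.2] open=0.699 | d=[ -0.8  43.4 -82.4] turn=-0.008
```

View pics/p7.png

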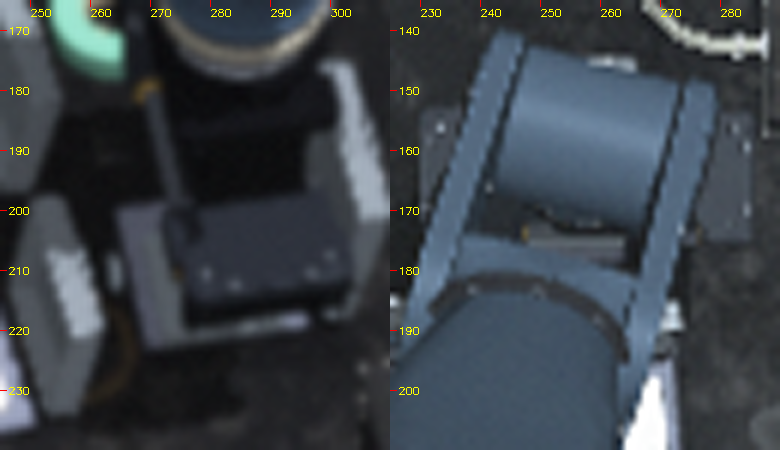

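```bash
python3 -m inch '[{"dx":0,"dy":0,"dz":-40,"turn":0,"gripper":0},{"dx":0,"dy":0,"dz":-85,"turn":0,"gripper":0},{"dx":0,"dy":0,"dz":-130,"turn":0,"gripper":0},{"dx":0,"dy":0,"dz":-130,"turn":0,"gripper":0}]'; python3 -c "
from h import *
print(read_state()['joint_positions'].round(0))
to(.5703,.0824,.15,8.3)"
```

```text
time_s: 18.6
position: [0.6166, -0.0348, 0.2046]
tcp_rot: [[-1.0, -0.002, 0.014], [-0.002, 1.0, -0.003], [-0.014, -0.003, -1.0]]
force: [0.8, 0.4, 0.3]
opening: 0.424
[ -14.   31.   86.    0.   62. -104.]
t=18.6 p=[ 0.6166 -0.0348  0.2046] yang=90.1 F=[0.8 0.4 0.3] open=0.424 | d=[ 46.9 117.5  53.6] turn=1.428
```

```bash
python3 -m inch '[{"dx":4,"dy":10,"dz":0,"turn":0.12,"gripper":0},{"dx":8,"dy":20,"dz":0,"turn":0.24,"gripper":0},{"dx":12,"dy":30,"dz":0,"turn":0.36,"gripper":0},{"dx":16,"dy":40,"dz":0,"turn":0.48,"gripper":0},{"dx":20,"dy":50,"dz":0,"turn":0.6,"gripper":0},{"dx":24,"dy":60,"dz":0,"turn":0.72,"gripper":0},{"dx":28,"dy":70,"dz":0,"turn":0.84,"gripper":0},{"dx":32,"dy":80,"dz":0,"turn":0.96,"gripper":0},{"dx":36,"dy":90,"dz":0,"turn":1.08,"gripper":0},{"dx":40,"dy":100,"dz":0,"turn":1.2,"gripper":0},{"dx":44,"dy":110,"dz":0,"turn":1.32,"gripper":0},{"dx":44,"dy":117,"dz":0,"turn":1.43,"gripper":0}]'; python3 - <<'E'
from h import *
to(.5703,.0824,.083,8.3)
t=capture("top");s=capture("side")
cv2.imwrite("pics/p8.png",np.hstack([crop(s,208,155,105,135,4.1),crop(t,212,135,85,85,4.1)] if 0 else [crop(s,208,155,105,90,4.1),crop(t,210,135,85,90,4.1)]))
E
```

```text
time_s: 19.8
position: [0.5667, 0.0837, 0.1968]
tcp_rot: [[-0.138, 0.99, -0.002], [0.99, 0.138, 0.0], [0.001, -0.002, -1.0]]
force: [0.8, 0.2, -0.6]
opening: 0.008
t=19.8 p=[0.5667 0.0837 0.1968] yang=7.9 F=[ 0.8  0.2 -0.6] open=0.008 | d=[ -1.8   3.6 113.8] turn=-0.007
```

View pics/p8.png

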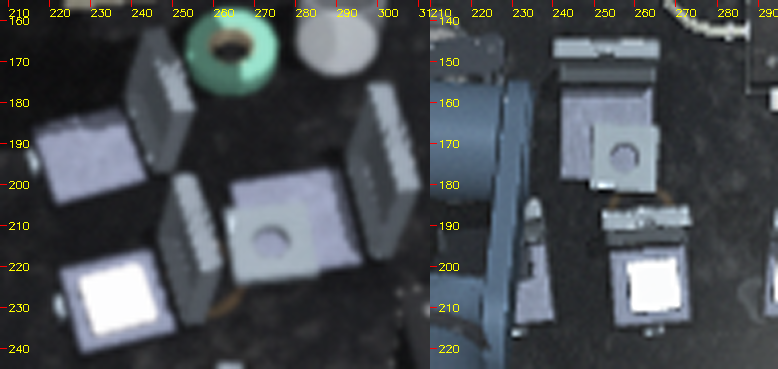

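```bash
python3 - <<'E'
from h import *
f=lambda x,y,ox,oy:((x+.5)/4.1+ox-.5,(y+.5)/4.1+oy-.5)
T=lambda x,y:back("top",*f(x-430,y,210,135),.013)[:2]; S=lambda x,y:back("side",*f(x,y,208,155),.013)[:2]
print("hole",T(624,155),S(272,240))
print("top corners",T(593,123),T(659,127),T(657,193),T(590,190))
print("side corners",S(226,207),S(310,200),S(322,272),S(236,284))
to(.58,-.1,.2,90)
E
```

```text
hole [ 0.5934453  -0.03443916] [ 0.59208213 -0.03351915]
top corners [ 0.62242073 -0.00568497] [ 0.6195354  -0.06612487] [ 0.55904655 -0.06504685] [ 0.56098923 -0.00379067]
side corners [ 5.64286542e-01 -2.16213476e-04] [ 0.6261757  -0.00469281] [ 0.62230159 -0.06580936] [ 0.55967052 -0.06507908]
t=19.9 p=[0.5673 0.0838 0.197 ] yang=8.2 F=[ 0.7  0.9 -0.2] open=0.001 | d=[-183.7  -13.8   -3.1] turn=-1.427
```

```bash
python3 -m inch '[{"dx":-11,"dy":1.5,"dz":0,"turn":-0.12,"gripper":100},{"dx":-22,"dy":3,"dz":0,"turn":-0.24,"gripper":100},{"dx":-33,"dy":4.5,"dz":0,"turn":-0.36,"gripper":100},{"dx":-44,"dy":6,"dz":0,"turn":-0.48,"gripper":100},{"dx":-55,"dy":7.5,"dz":0,"turn":-0.6,"gripper":100},{"dx":-66,"dy":9,"dz":0,"turn":-0.72,"gripper":100},{"dx":-77,"dy":10.5,"dz":0,"turn":-0.84,"gripper":100},{"dx":-88,"dy":12,"dz":0,"turn":-0.96,"gripper":100},{"dx":-99,"dy":13.5,"dz":0,"turn":-1.08,"gripper":100},{"dx":-110,"dy":15,"dz":0,"turn":-1.2,"gripper":100},{"dx":-118,"dy":16,"dz":0,"turn":-1.32,"gripper":100},{"dx":-122,"dy":16,"dz":0,"turn":-1.427,"gripper":100}]';  python3 -m inch '[{"dx":0,"dy":0,"dz":40,"turn":0,"gripper":100},{"dx":0,"dy":0,"dz":80,"turn":0,"gripper":100},{"dx":0,"dy":0,"dz":100,"turn":0,"gripper":100},{"dx":0,"dy":0,"dz":100,"turn":0,"gripper":100},{"dx":0,"dy":0,"dz":100,"turn":0,"gripper":100}]';python3 -c "
from h import *
print(read_state()['joint_positions'].round(0))
to(.6,-.0345,.0195,90)"
```

```text
time_s: 21.1
position: [0.6012, -0.0369, 0.1971]
tcp_rot: [[-1.0, -0.005, -0.0], [-0.005, 1.0, -0.0], [0.0, -0.0, -1.0]]
force: [-0.8, 0.6, 0.3]
opening: 0.972
time_s: 21.6
position: [0.6012, -0.036, 0.0974]
tcp_rot: [[-1.0, 0.001, -0.0], [0.001, 1.0, -0.0], [0.0, -0.0, -1.0]]
force: [0.7, -0.0, -0.5]
opening: 1.0
[ -14.   39.   92.   -0.   50. -104.]
t=21.6 p=[ 0.6012 -0.036   0.0974] yang=90.0 F=[ 0.7 -0.  -0.5] open=1.000 | d=[ 1.2  1.5 77.9] turn=-0.001
```

```bash
python3 -m inch '[{"dx":1,"dy":1.5,"dz":30,"turn":0,"gripper":100},{"dx":1,"dy":1.5,"dz":55,"turn":0,"gripper":100},{"dx":1,"dy":1.5,"dz":70,"turn":0,"gripper":100},{"dx":1,"dy":1.5,"dz":77,"turn":0,"gripper":100},{"dx":1,"dy":1.5,"dz":77,"turn":0,"gripper":100},{"dx":1,"dy":1.5,"dz":77,"turn":0,"gripper":100}]'; python3 -m inch '[{"dx":0,"dy":0,"dz":0,"turn":0,"gripper":60},{"dx":0,"dy":0,"dz":0,"turn":0,"gripper":60},{"dx":0,"dy":0,"dz":0,"turn":0,"gripper":60},{"dx":0,"dy":0,"dz":0,"turn":0,"gripper":60},{"dx":0,"dy":0,"dz":0,"turn":0,"gripper":60},{"dx":0,"dy":0,"dz":0,"turn":0,"gripper":60}]'
```

```text
time_s: 22.2
position: [0.6011, -0.0344, 0.0216]
tcp_rot: [[-1.0, 0.002, 0.002], [0.002, 1.0, -0.001], [-0.002, -0.001, -1.0]]
force: [-0.2, -1.0, 0.5]
opening: 1.005
time_s: 22.8
position: [0.6003, -0.0342, 0.0208]
tcp_rot: [[-1.0, 0.002, 0.0], [0.002, 1.0, -0.0], [-0.0, -0.0, -1.0]]
force: [-0.4, -0.0, 2.6]
opening: 0.675
```

```bash
python3 -m inch '[{"dx":0,"dy":0,"dz":-2,"turn":0,"gripper":60},{"dx":-5,"dy":5,"dz":-2.5,"turn":0,"gripper":60},{"dx":-10,"dy":10,"dz":-2.5,"turn":0,"gripper":60},{"dx":-15,"dy":15,"dz":-2.5,"turn":0,"gripper":60},{"dx":-20,"dy":17,"dz":-2.5,"turn":0,"gripper":60},{"dx":-20,"dy":17,"dz":-2.5,"turn":0,"gripper":60},{"dx":-20,"dy":17,"dz":-0.5,"turn":0,"gripper":60},{"dx":-20,"dy":17,"dz":0,"turn":0,"gripper":60}]'; python3 -m inch '[{"dx":0,"dy":0,"dz":0,"turn":0,"gripper":80},{"dx":0,"dy":0,"dz":0,"turn":0,"gripper":100},{"dx":0,"dy":0,"dz":0,"turn":0,"gripper":100},{"dx":0,"dy":0,"dz":0,"turn":0,"gripper":100},{"dx":0,"dy":0,"dz":-30,"turn":0,"gripper":100},{"dx":0,"dy":0,"dz":-80,"turn":0,"gripper":100},{"dx":0,"dy":0,"dz":-130,"turn":0,"gripper":0},{"dx":0,"dy":0,"dz":-180,"turn":0,"gripper":0},{"dx":0,"dy":0,"dz":-180,"turn":0,"gripper":0}]';python3 -c "
from h import *
to(.7395,-.0162,.18,90.5)"
```

```text
time_s: 23.6
position: [0.6203, -0.0171, 0.0208]
tcp_rot: [[-1.0, 0.002, 0.0], [0.002, 1.0, 0.0], [-0.0, 0.0, -1.0]]
force: [-0.3, 0.7, 4.5]
opening: 0.679
time_s: 24.5
position: [0.625, -0.0182, 0.2086]
tcp_rot: [[-1.0, 0.002, 0.016], [0.002, 1.0, -0.003], [-0.016, -0.003, -1.0]]
force: [0.8, -0.7, -0.7]
opening: 0.806
t=24.5 p=[ 0.625  -0.0182  0.2086] yang=89.9 F=[ 0.8 -0.7 -0.7] open=0.806 | d=[-114.     2.2   30.5] turn=-0.010
```

```bash
python3 -m inch '[{"dx":4,"dy":8,"dz":0,"turn":0.12,"gripper":0},{"dx":8,"dy":17,"dz":0,"turn":0.24,"gripper":0},{"dx":12,"dy":26,"dz":0,"turn":0.36,"gripper":0},{"dx":16,"dy":35,"dz":0,"turn":0.48,"gripper":0},{"dx":20,"dy":44,"dz":0,"turn":0.6,"gripper":0},{"dx":24,"dy":53,"dz":0,"turn":0.72,"gripper":0},{"dx":28,"dy":62,"dz":0,"turn":0.84,"gripper":0},{"dx":32,"dy":71,"dz":0,"turn":0.96,"gripper":0},{"dx":38,"dy":80,"dz":0,"turn":1.08,"gripper":0},{"dx":44,"dy":90,"dz":0,"turn":1.2,"gripper":0},{"dx":50,"dy":98,"dz":0,"turn":1.32,"gripper":0},{"dx":50,"dy":100,"dz":0,"turn":1.43,"gripper":0}]'; python3 - <<'E'
from h import *
t=capture("top");s=capture("side")
for n in("side","top"):
    for d in recognise(n,"plate"):
        u=d["extent"];print(n,round(d["score"],2),np.round(u,1),back(n,u[0],u[1],.012).round(4), "expect",proj(n,[.613,-.0173,.012]).round(1))
to(.5703,.0824,.083,8.3)
E
```

```text
time_s: 25.7
position: [0.5685, 0.0838, 0.1996]
tcp_rot: [[-0.135, 0.991, -0.003], [0.991, 0.135, 0.0], [0.001, -0.003, -1.0]]
force: [-0.5, -0.2, 0.4]
opening: 0.006
side 0.84 [281.1 207.6  19.4  22.3] [ 0.617  -0.0175  0.012 ] expect [279.8 207.7]
side 0.7 [264.2 168.2  20.3  25.8] [0.5937 0.1346 0.012 ] expect [279.8 207.7]
side 0.25 [254.6 213.7  14.4  35.5] [ 0.5352 -0.025   0.012 ] expect [279.8 207.7]
top 0.8 [253.8 166.1  17.1  19.4] [ 0.6172 -0.0223  0.012 ] expect [252.4 167.2]
t=25.9 p=[0.5701 0.0828 0.2   ] yang=8.1 F=[-0.8  0.3 -0.3] open=0.005 | d=[ -0.4   0.3 117. ] turn=-0.004
```

```bash
python3 -m inch '[{"dx":0,"dy":0,"dz":40,"turn":0,"gripper":0},{"dx":0,"dy":0,"dz":80,"turn":0,"gripper":0},{"dx":0,"dy":0,"dz":110,"turn":0,"gripper":0},{"dx":0,"dy":0,"dz":117,"turn":0,"gripper":0},{"dx":0,"dy":0,"dz":117,"turn":0,"gripper":0}]'; python3 -m inch '[{"dx":0,"dy":-11,"dz":0,"turn":0,"gripper":0},{"dx":0,"dy":-21,"dz":0,"turn":0,"gripper":0},{"dx":0,"dy":-30,"dz":0,"turn":0,"gripper":0},{"dx":0,"dy":-47,"dz":-3,"turn":0,"gripper":0},{"dx":0,"dy":-65,"dz":-2,"turn":0,"gripper":0},{"dx":0,"dy":-74,"dz":1,"turn":0,"gripper":0},{"dx":0,"dy":-82,"dz":5,"turn":0,"gripper":0},{"dx":0,"dy":-90,"dz":10,"turn":0,"gripper":0},{"dx":0,"dy":-97,"dz":16,"turn":0,"gripper":0},{"dx":0,"dy":-108,"dz":31,"turn":0,"gripper":0},{"dx":0,"dy":-114,"dz":41,"turn":0,"gripper":0},{"dx":0,"dy":-114,"dz":41,"turn":0,"gripper":0}]'; python3 -c "
from h import *
to(.5703-.115*.99,.0824-.115*.144,.034,8.3)"
```

```text
time_s: 26.4
position: [0.5698, 0.0826, 0.0825]
tcp_rot: [[-0.139, 0.99, -0.003], [0.99, 0.139, 0.0], [0.0, -0.003, -1.0]]
force: [-0.3, -0.2, 0.4]
opening: 0.002
time_s: 27.6
position: [0.4553, 0.0671, 0.0411]
tcp_rot: [[-0.138, 0.99, -0.005], [0.99, 0.138, 0.0], [0.001, -0.005, -1.0]]
force: [0.6, -0.1, 0.8]
opening: 0.009
t=27.6 p=[0.4553 0.0671 0.0411] yang=8.0 F=[ 0.6 -0.1  0.8] open=0.009 | d=[-1.4  1.   7.1] turn=-0.006
```

Now press to the catch in small steps.

```bash
python3 -m inch '[{"dx":0,"dy":-1,"dz":3,"turn":0,"gripper":0},{"dx":0,"dy":-1,"dz":5,"turn":0,"gripper":0},{"dx":0,"dy":-1,"dz":6,"turn":0,"gripper":0},{"dx":0,"dy":-1,"dz":7,"turn":0,"gripper":0},{"dx":0,"dy":-1,"dz":7,"turn":0,"gripper":0}]';  python3 -m inch '[{"dx":0,"dy":0,"dz":0.5,"turn":0,"gripper":0},{"dx":0,"dy":0,"dz":1,"turn":0,"gripper":0},{"dx":0,"dy":0,"dz":1.5,"turn":0,"gripper":0},{"dx":0,"dy":0,"dz":1.5,"turn":0,"gripper":0}]'
```

```text
time_s: 28.1
position: [0.4571, 0.0669, 0.0357]
tcp_rot: [[-0.139, 0.99, 0.001], [0.99, 0.139, -0.0], [-0.0, 0.001, -1.0]]
force: [1.0, 0.9, -0.4]
opening: 0.003
time_s: 28.5
position: [0.4569, 0.0669, 0.034]
tcp_rot: [[-0.139, 0.99, 0.001], [0.99, 0.139, -0.0], [-0.0, 0.001, -1.0]]
force: [-0.1, -0.5, 0.7]
opening: 0.004
```

```bash
python3 -m inch '[{"dx":0,"dy":0,"dz":1,"turn":0,"gripper":0},{"dx":0,"dy":0,"dz":1,"turn":0,"gripper":0}]' | egrep 'pos|force';  python3 -m inch '[{"dx":0,"dy":0,"dz":1,"turn":0,"gripper":0},{"dx":0,"dy":0,"dz":1,"turn":0,"gripper":0}]'| egrep 'pos|force';  python3 -m inch '[{"dx":0,"dy":0,"dz":1,"turn":0,"gripper":0},{"dx":0,"dy":0,"dz":1,"turn":0,"gripper":0}]'| egrep 'pos|force'
```

```text
position: [0.4568, 0.0669, 0.0331]
force: [0.1, -0.9, 1.6]
position: [0.4565, 0.0669, 0.032]
force: [0.0, -0.5, 1.7]
position: [0.4564, 0.0669, 0.031]
force: [0.2, -1.4, 2.6]
```

```bash
python3 - <<'E'
from h import *
s=capture("side");t=capture("top")
cv2.imwrite("pics/p9.png",np.hstack([crop(s,200,150,60,60,6.5),crop(t,205,165,60,60,6.5)]))
E
```

```text
(no output)
```

View pics/p9.png

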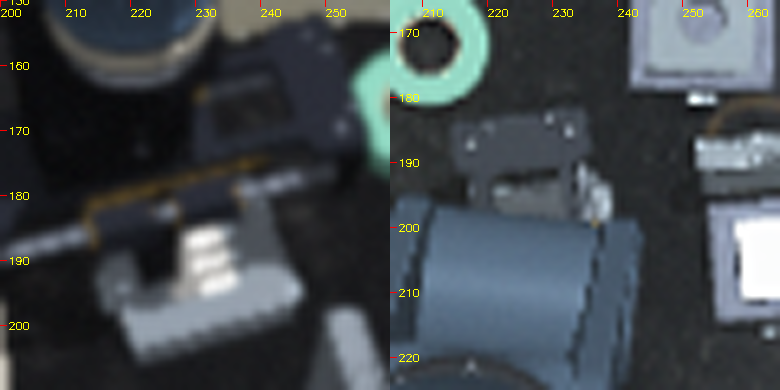

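```bash
for i in 1; do python3 -m inch '[{"dx":0,"dy":0,"dz":1,"turn":0,"gripper":0},{"dx":0,"dy":0,"dz":1,"turn":0,"gripper":0}]' | egrep 'pos|force';  python3 -m inch '[{"dx":0,"dy":0,"dz":1,"turn":0,"gripper":0},{"dx":0,"dy":0,"dz":1,"turn":0,"gripper":0}]'| egrep 'pos|force';  python3 -m inch '[{"dx":0,"dy":0,"dz":1,"turn":0,"gripper":0},{"dx":0,"dy":0,"dz":1,"turn":0,"gripper":0}]'| egrep 'pos|force';  python3 -m inch '[{"dx":0,"dy":0,"dz":1,"turn":0,"gripper":0},{"dx":0,"dy":0,"dz":1,"turn":0,"gripper":0}]'| egrep 'pos|force'; done
```

```text
position: [0.4563, 0.0669, 0.03]
force: [-0.1, -0.5, 2.6]
position: [0.4561, 0.0669, 0.029]
force: [-0.6, -1.2, 3.4]
position: [0.4561, 0.0669, 0.028]
force: [-1.9, -2.1, 4.6]
position: [0.456, 0.0669, 0.027]
force: [-1.8, -1.8, 4.3]
```

```bash
python3 - <<'E'
from h import *
a=np.radians(8.3);R=np.array([[np.cos(a),-np.sin(a)],[np.sin(a),np.cos(a)]])
for th in (0,.1,.2,.35,.5):
  o=[]
  for r,l,n in((80,38,12),(80,-38,12),(80,-38,0),(0,-38,12),(0,-38,0)):
    x=42-r*np.cos(th)+n*np.sin(th);z=11+r*np.sin(th)+n*np.cos(th)
    p=np.r_[np.array([.4723,.0681])+R@np.array([x,l])/1e3,z/1e3];o.append(proj("side",p).round(1).tolist())
  print(th,o)
to(.45,.07,.03)
E
```

```text
0 [[213.6, 182.3], [220.4, 202.2], [220.7, 204.4], [246.0, 195.3], [246.0, 197.4]]
0.1 [[214.0, 180.7], [220.8, 200.7], [220.6, 202.9], [246.3, 195.2], [246.0, 197.4]]
0.2 [[214.5, 179.1], [221.4, 199.1], [220.9, 201.4], [246.7, 195.1], [246.0, 197.4]]
0.35 [[215.9, 176.5], [222.9, 196.6], [221.7, 199.0], [247.3, 195.1], [246.0, 197.4]]
0.5 [[217.8, 174.0], [224.8, 194.2], [223.1, 196.6], [247.8, 195.1], [246.0, 197.4]]
t=30.0 p=[0.456  0.0669 0.027 ] yang=8.0 F=[-1.8 -1.8  4.3] open=0.004 | d=[ 3.9 -5.5 -3. ]
```

```bash
for i in 1; do python3 -m inch '[{"dx":0,"dy":0,"dz":1,"turn":0,"gripper":0},{"dx":0,"dy":0,"dz":1,"turn":0,"gripper":0}]' | egrep 'pos|force';  python3 -m inch '[{"dx":0,"dy":0,"dz":1,"turn":0,"gripper":0},{"dx":0,"dy":0,"dz":1,"turn":0,"gripper":0}]'| egrep 'pos|force';  python3 -m inch '[{"dx":0,"dy":0,"dz":1,"turn":0,"gripper":0},{"dx":0,"dy":0,"dz":1,"turn":0,"gripper":0}]'| egrep 'pos|force';  python3 -m inch '[{"dx":0,"dy":0,"dz":1,"turn":0,"gripper":0},{"dx":0,"dy":0,"dz":1,"turn":0,"gripper":0}]'| egrep 'pos|force'; done
```

```text
position: [0.4559, 0.0669, 0.026]
force: [-2.4, -2.1, 4.6]
position: [0.4559, 0.0669, 0.025]
force: [-1.6, -1.7, 5.4]
position: [0.4558, 0.0669, 0.0241]
force: [-2.0, -1.4, 6.4]
position: [0.4558, 0.0669, 0.0231]
force: [-1.5, -1.7, 6.0]
```

```bash
python3 - <<'E'
from h import *
s=capture("side");t=capture("top")
cv2.imwrite("pics/p10.png",np.hstack([crop(s,200,160,50,50,8),crop(t,205,165,50,50,8)]))
for p in([.4558,.0669,.012],[.4558,.0669,.023],[.4558,.0669,.05]): print(proj("side",p).round(1),proj("top",p).round(1))
E
```

```text
[223.9 192. ] [229.4 208.8]
[223.7 190. ] [229.2 208.8]
[223.3 185. ] [228.7 208.9]
```

View pics/p10.png

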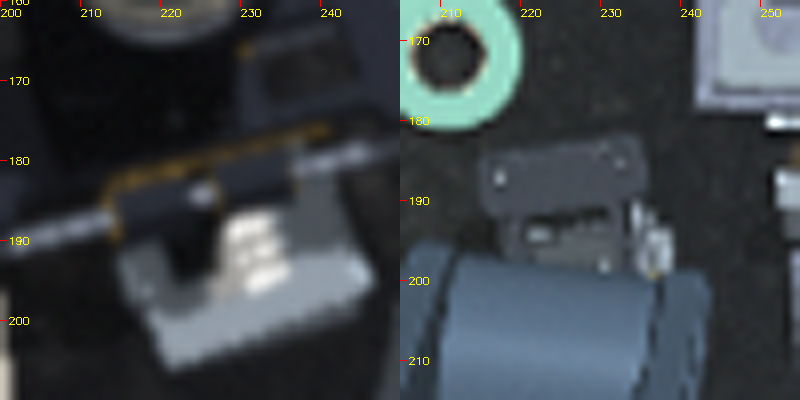

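```bash
python3 -m inch '[{"dx":0,"dy":0,"dz":-5,"turn":0,"gripper":0},{"dx":0,"dy":0,"dz":-50,"turn":0,"gripper":0},{"dx":0,"dy":0,"dz":-100,"turn":0,"gripper":0},{"dx":0,"dy":0,"dz":-150,"turn":0,"gripper":0},{"dx":-60,"dy":50,"dz":-170,"turn":0,"gripper":0},{"dx":-80,"dy":90,"dz":-170,"turn":0.04,"gripper":0},{"dx":-100,"dy":99,"dz":-170,"turn":0.04,"gripper":0},{"dx":-132,"dy":100,"dz":-170,"turn":0.04,"gripper":0},{"dx":-132,"dy":100,"dz":-170,"turn":0.04,"gripper":0}]'; python3 - <<'E'
from h import *
s=capture("side");t=capture("top")
to(.5731,-.0506,.083,6)
cv2.imwrite("pics/p11.png",np.hstack([crop(s,200,150,60,60,6),crop(t,210,160,70,60,6)]))
E
```

```text
time_s: 31.8
position: [0.5761, -0.0535, 0.1929]
tcp_rot: [[-0.095, 0.995, 0.003], [0.995, 0.095, -0.002], [-0.002, 0.003, -1.0]]
force: [-0.2, 0.3, 0.6]
opening: 0.005
t=31.9 p=[ 0.5733 -0.05    0.1923] yang=5.6 F=[-0.1  0.3 -0.7] open=0.007 | d=[-8.000e-01 -1.000e-01  1.093e+02] turn=-0.007
```

View pics/p11.png

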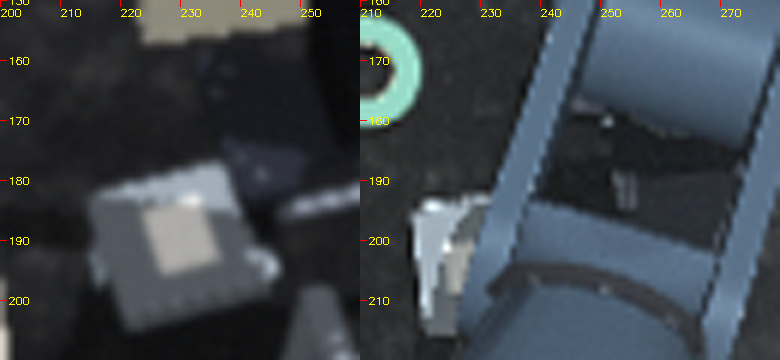

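```bash
python3 -m inch '[{"dx":0,"dy":0,"dz":40,"turn":0,"gripper":0},{"dx":0,"dy":0,"dz":80,"turn":0,"gripper":0},{"dx":0,"dy":0,"dz":105,"turn":0,"gripper":0},{"dx":0,"dy":0,"dz":109,"turn":0,"gripper":0},{"dx":0,"dy":0,"dz":109,"turn":0,"gripper":0}]'|grep for; python3 -m inch '[{"dx":0,"dy":-11,"dz":0,"turn":0,"gripper":0},{"dx":0,"dy":-21,"dz":0,"turn":0,"gripper":0},{"dx":0,"dy":-30,"dz":0,"turn":0,"gripper":0},{"dx":0,"dy":-47,"dz":-3,"turn":0,"gripper":0},{"dx":0,"dy":-65,"dz":-2,"turn":0,"gripper":0},{"dx":0,"dy":-74,"dz":1,"turn":0,"gripper":0},{"dx":0,"dy":-82,"dz":5,"turn":0,"gripper":0},{"dx":0,"dy":-90,"dz":10,"turn":0,"gripper":0},{"dx":0,"dy":-97,"dz":16,"turn":0,"gripper":0},{"dx":0,"dy":-109,"dz":31,"turn":0,"gripper":0},{"dx":0,"dy":-116,"dz":41,"turn":0,"gripper":0},{"dx":0,"dy":-118,"dz":45,"turn":0,"gripper":0}]'; python3 -m inch '[{"dx":0,"dy":0,"dz":2,"turn":0,"gripper":0},{"dx":0,"dy":0,"dz":2,"turn":0,"gripper":0}]' | egrep 'pos|force';  python3 -m inch '[{"dx":0,"dy":0,"dz":2,"turn":0,"gripper":0},{"dx":0,"dy":0,"dz":2,"turn":0,"gripper":0}]'| egrep 'pos|force';  python3 -m inch '[{"dx":0,"dy":0,"dz":2,"turn":0,"gripper":0},{"dx":0,"dy":0,"dz":2,"turn":0,"gripper":0}]'| egrep 'pos|force';  python3 -m inch '[{"dx":0,"dy":0,"dz":1,"turn":0,"gripper":0},{"dx":0,"dy":0,"dz":1,"turn":0,"gripper":0}]'| egrep 'pos|force'
```

```text
force: [0.4, 0.2, -0.1]
time_s: 33.6
position: [0.4553, -0.0614, 0.0382]
tcp_rot: [[-0.098, 0.995, -0.002], [0.995, 0.098, 0.001], [0.001, -0.002, -1.0]]
force: [0.2, 1.6, 8.8]
opening: 0.007
position: [0.4559, -0.0615, 0.0365]
force: [-0.4, 1.0, -0.9]
position: [0.4566, -0.0617, 0.0348]
force: [0.0, 0.1, 0.5]
position: [0.4565, -0.0616, 0.033]
force: [-0.3, -1.3, 1.1]
position: [0.4563, -0.0616, 0.0321]
force: [-0.5, -1.9, 2.5]
```

```bash
python3 -m inch '[{"dx":0,"dy":0,"dz":-5,"turn":0,"gripper":0},{"dx":0,"dy":0,"dz":-50,"turn":0,"gripper":0},{"dx":0,"dy":0,"dz":-100,"turn":0,"gripper":0},{"dx":0,"dy":0,"dz":-160,"turn":0,"gripper":0},{"dx":0,"dy":0,"dz":-160,"turn":0,"gripper":0}]'|grep pos; python3 - <<'E'
from h import *
print(tri((305.7,226),(287.6,157.7)).round(3))
s=capture("side")
print([(round(d["score"],2),np.round(d["extent"])) for d in recognise("side","case_1")])
to(.5765,-.2066,.083,-3.5)
E
```

```text
position: [0.4593, -0.0625, 0.1972]
[ 0.647 -0.143  0.111]
[(0.86, array([286., 198.,  46.,  48.])), (0.75, array([239., 226.,  30.,  32.])), (0.72, array([251., 268.,  40.,  46.])), (0.69, array([230., 198.,  32.,  12.])), (0.42, array([302., 198.,  18.,  49.]))]
t=35.0 p=[ 0.4575 -0.0619  0.1942] yang=5.7 F=[ 0.5 -0.1 -0.2] open=0.003 | d=[-155.5  103.5  112.1] turn=0.160
```

```bash
python3 -m inch '[{"dx":-40,"dy":26,"dz":0,"turn":0.04,"gripper":0},{"dx":-80,"dy":52,"dz":0,"turn":0.08,"gripper":0},{"dx":-120,"dy":80,"dz":0,"turn":0.16,"gripper":0},{"dx":-148,"dy":98,"dz":0,"turn":0.16,"gripper":0},{"dx":-155.5,"dy":103.5,"dz":0,"turn":0.16,"gripper":0},{"dx":-155.5,"dy":103.5,"dz":0,"turn":0.16,"gripper":0},{"dx":-155.5,"dy":103.5,"dz":0,"turn":0.16,"gripper":0}]'; python3 - <<'E'
from h import *
to(.5765,-.2066,.083,-3.5)
E
```

```text
time_s: 35.7
position: [0.5726, -0.2043, 0.1901]
tcp_rot: [[0.061, 0.998, -0.005], [0.998, -0.061, 0.003], [0.003, -0.005, -1.0]]
force: [-0.5, 0.6, -0.4]
opening: 0.009
t=35.7 p=[ 0.5726 -0.2043  0.1901] yang=-3.5 F=[-0.5  0.6 -0.4] open=0.009 | d=[ -2.4   4.5 107.1] turn=0.001
```

```bash
python3 -m inch '[{"dx":0,"dy":3,"dz":40,"turn":0,"gripper":0},{"dx":0,"dy":3,"dz":80,"turn":0,"gripper":0},{"dx":0,"dy":3,"dz":105,"turn":0,"gripper":0},{"dx":0,"dy":3,"dz":110,"turn":0,"gripper":0},{"dx":0,"dy":3,"dz":110,"turn":0,"gripper":0}]'|egrep 'pos|for'; python3 -m inch '[{"dx":0,"dy":-11,"dz":0,"turn":0,"gripper":0},{"dx":0,"dy":-21,"dz":0,"turn":0,"gripper":0},{"dx":0,"dy":-30,"dz":0,"turn":0,"gripper":0},{"dx":0,"dy":-47,"dz":-3,"turn":0,"gripper":0},{"dx":0,"dy":-65,"dz":-2,"turn":0,"gripper":0},{"dx":0,"dy":-74,"dz":1,"turn":0,"gripper":0},{"dx":0,"dy":-82,"dz":5,"turn":0,"gripper":0},{"dx":0,"dy":-90,"dz":10,"turn":0,"gripper":0},{"dx":0,"dy":-97,"dz":16,"turn":0,"gripper":0},{"dx":0,"dy":-109,"dz":31,"turn":0,"gripper":0},{"dx":0,"dy":-116,"dz":39,"turn":0,"gripper":0},{"dx":0,"dy":-118,"dz":42,"turn":0,"gripper":0}]'|egrep 'pos|for'; python3 -m inch '[{"dx":0,"dy":0,"dz":2,"turn":0,"gripper":0}]' | egrep 'pos|force';  python3 -m inch '[{"dx":0,"dy":0,"dz":2,"turn":0,"gripper":0}]'| egrep 'pos|force';  python3 -m inch '[{"dx":0,"dy":0,"dz":2,"turn":0,"gripper":0}]'| egrep 'pos|force';  python3 -m inch '[{"dx":0,"dy":0,"dz":2,"turn":0,"gripper":0}]'| egrep 'pos|force';  python3 -m inch '[{"dx":0,"dy":0,"dz":1,"turn":0,"gripper":0}]'| egrep 'pos|force'
```

```text
position: [0.5764, -0.2046, 0.0815]
force: [-0.2, 0.6, 0.8]
position: [0.4589, -0.1986, 0.0393]
force: [0.4, 2.9, 11.3]
position: [0.4587, -0.1985, 0.038]
force: [-3.0, 1.9, 7.8]
position: [0.4587, -0.1985, 0.0359]
force: [-1.1, -0.1, 0.6]
position: [0.4598, -0.199, 0.0338]
force: [-0.8, 0.1, 1.9]
position: [0.4598, -0.199, 0.0318]
force: [-1.6, -0.2, 2.6]
position: [0.4597, -0.199, 0.0308]
force: [-1.4, -0.9, 2.5]
```

```bash
python3 -m inch '[{"dx":0,"dy":0,"dz":-5,"turn":0,"gripper":0},{"dx":0,"dy":0,"dz":-50,"turn":0,"gripper":0},{"dx":0,"dy":0,"dz":-100,"turn":0,"gripper":0},{"dx":0,"dy":0,"dz":-150,"turn":0,"gripper":0},{"dx":0,"dy":0,"dz":-200,"turn":0,"gripper":0},{"dx":0,"dy":0,"dz":-200,"turn":0,"gripper":0}]'|grep pos; python3 - <<'E'
from h import *
to(.7175,-.0165,.2,90.5);print(read_state()["joint_positions"].round())
E
```

```text
position: [0.4642, -0.2017, 0.2382]
t=38.5 p=[ 0.4642 -0.2017  0.2382] yang=-3.5 F=[ 0.6 -0.4  0.7] open=0.004 | d=[200.6 241.1  39.9] turn=1.501
[-36.  20.  99.   0.  59. -33.]
```

```bash
python3 -m inch '[{"dx":18,"dy":22,"dz":0,"turn":-0.14,"gripper":0},{"dx":36,"dy":44,"dz":0,"turn":-0.28,"gripper":0},{"dx":54,"dy":66,"dz":0,"turn":-0.42,"gripper":0},{"dx":72,"dy":88,"dz":0,"turn":-0.56,"gripper":0},{"dx":90,"dy":110,"dz":0,"turn":-0.7,"gripper":0},{"dx":108,"dy":132,"dz":0,"turn":-0.84,"gripper":0},{"dx":126,"dy":154,"dz":0,"turn":-0.98,"gripper":0},{"dx":144,"dy":176,"dz":0,"turn":-1.12,"gripper":0},{"dx":162,"dy":198,"dz":0,"turn":-1.26,"gripper":0},{"dx":180,"dy":220,"dz":0,"turn":-1.4,"gripper":0},{"dx":195,"dy":240,"dz":0,"turn":-1.54,"gripper":0},{"dx":198,"dy":245,"dz":0,"turn":-1.64,"gripper":0}]'|grep pos; python3 -m inch '[{"dx":0,"dy":0,"dz":10,"turn":0,"gripper":0},{"dx":0,"dy":0,"dz":10,"turn":0,"gripper":0},{"dx":0,"dy":0,"dz":10,"turn":0,"gripper":0}]'|grep pos; python3 - <<'E'
from h import *
to(.7175,-.0165,.093,90.5)
s=capture("side")
print([(round(d["score"],2),np.round(d["extent"])) for d in recognise("side","case_1")])
E
```

```text
position: [0.7184, -0.0142, 0.2299]
position: [0.7153, -0.0167, 0.2197]
t=40.0 p=[ 0.7153 -0.0167  0.2197] yang=90.4 F=[-0.5 -0.1 -0.2] open=0.004 | d=[-2.500e+00  1.000e-01  1.267e+02] turn=-0.003
[(0.97, array([231., 193.,  32.,  26.])), (0.81, array([246., 272.,  38.,  34.])), (0.69, array([238., 226.,  27.,  30.])), (0.61, array([288., 199.,  46.,  46.]))]
```

```bash
python3 -m inch '[{"dx":-2.5,"dy":0,"dz":40,"turn":0,"gripper":0},{"dx":-2.5,"dy":0,"dz":80,"turn":0,"gripper":0},{"dx":-2.5,"dy":0,"dz":115,"turn":0,"gripper":0},{"dx":-2.5,"dy":0,"dz":127,"turn":0,"gripper":0},{"dx":-2.5,"dy":0,"dz":127,"turn":0,"gripper":0}]'|egrep 'pos|for'; python3 -m inch '[{"dx":12,"dy":0,"dz":0,"turn":0,"gripper":0},{"dx":24,"dy":0,"dz":0,"turn":0,"gripper":0},{"dx":34,"dy":0,"dz":0,"turn":0,"gripper":0},{"dx":53,"dy":0,"dz":-4,"turn":0,"gripper":0},{"dx":74,"dy":0,"dz":-3,"turn":0,"gripper":0},{"dx":85,"dy":0,"dz":0,"turn":0,"gripper":0},{"dx":95,"dy":0,"dz":5,"turn":0,"gripper":0},{"dx":104,"dy":0,"dz":11,"turn":0,"gripper":0},{"dx":113,"dy":0,"dz":18,"turn":0,"gripper":0},{"dx":120,"dy":0,"dz":27,"turn":0,"gripper":0},{"dx":126,"dy":0,"dz":37,"turn":0,"gripper":0},{"dx":130,"dy":0,"dz":46,"turn":0,"gripper":0}]'|egrep 'pos|for'; python3 -m inch '[{"dx":1,"dy":0,"dz":3,"turn":0,"gripper":0}]' | egrep 'pos|force';  python3 -m inch '[{"dx":1,"dy":0,"dz":2,"turn":0,"gripper":0}]'| egrep 'pos|force';  python3 -m inch '[{"dx":0,"dy":0,"dz":2,"turn":0,"gripper":0}]'| egrep 'pos|force';  python3 -m inch '[{"dx":0,"dy":0,"dz":2,"turn":0,"gripper":0}]'| egrep 'pos|force';  python3 -m inch '[{"dx":0,"dy":0,"dz":2,"turn":0,"gripper":0}]'| egrep 'pos|force';python3 -m inch '[{"dx":0,"dy":0,"dz":1,"turn":0,"gripper":0}]'| egrep 'pos|force'
```

```text
position: [0.7176, -0.0165, 0.0922]
force: [-0.4, 0.2, 1.0]
position: [0.5883, -0.0174, 0.047]
force: [1.3, 0.4, 0.7]
position: [0.5866, -0.0172, 0.0435]
force: [0.0, 0.2, 0.8]
position: [0.5866, -0.0174, 0.0423]
force: [-0.6, 0.5, 0.3]
position: [0.587, -0.0174, 0.0409]
force: [0.2, -0.5, 0.6]
position: [0.5871, -0.0175, 0.0397]
force: [-2.8, 1.0, 12.3]
position: [0.5868, -0.0174, 0.0383]
force: [-3.1, -0.9, 6.7]
position: [0.5865, -0.0174, 0.0368]
force: [-2.3, 0.0, 3.4]
```

```bash
python3 -m inch '[{"dx":0,"dy":0,"dz":1,"turn":0,"gripper":0}]'| egrep 'pos|force'; python3 -m inch '[{"dx":0,"dy":0,"dz":2,"turn":0,"gripper":0}]'| egrep 'pos|force';python3 -m inch '[{"dx":0,"dy":0,"dz":2,"turn":0,"gripper":0}]'| egrep 'pos|force'; python3 -m inch '[{"dx":0,"dy":0,"dz":-5,"turn":0,"gripper":0},{"dx":0,"dy":0,"dz":-50,"turn":0,"gripper":0},{"dx":0,"dy":0,"dz":-100,"turn":0,"gripper":0},{"dx":0,"dy":0,"dz":-150,"turn":0,"gripper":0},{"dx":0,"dy":0,"dz":-190,"turn":0,"gripper":0},{"dx":50,"dy":45,"dz":-190,"turn":0,"gripper":0},{"dx":80,"dy":85,"dz":-190,"turn":0,"gripper":0},{"dx":110,"dy":130,"dz":-190,"turn":0,"gripper":0},{"dx":140,"dy":175,"dz":-190,"turn":0,"gripper":0},{"dx":170,"dy":220,"dz":-190,"turn":0,"gripper":0},{"dx":190,"dy":260,"dz":-190,"turn":0,"gripper":0},{"dx":200,"dy":300,"dz":-190,"turn":0,"gripper":0}]'|grep pos; python3 -m inch '[{"dx":20,"dy":50,"dz":0,"turn":0,"gripper":0},{"dx":40,"dy":100,"dz":0,"turn":0,"gripper":0},{"dx":60,"dy":150,"dz":0,"turn":0,"gripper":0},{"dx":60,"dy":150,"dz":0,"turn":0,"gripper":0}]'|grep pos
python3 - <<'E'
from h import *
s=capture("side");t=capture("top")
a=crop(s,208,160,108,130,3.9);b=crop(t,205,135,95,85,4)
b=np.pad(b,((0,a.shape[0]-b.shape[0]),(0,0),(0,0)))
cv2.imwrite("pics/p12.png",np.hstack([a,b])[:, :800])
E
```

```text
position: [0.5872, -0.0175, 0.0354]
force: [-0.1, 0.0, 0.2]
position: [0.5877, -0.0175, 0.0333]
force: [-1.0, 0.4, 1.0]
position: [0.5874, -0.0175, 0.031]
force: [-0.8, 0.3, 2.4]
position: [0.3874, 0.2684, 0.2214]
position: [0.3264, 0.4211, 0.2215]
```

View pics/p12.png

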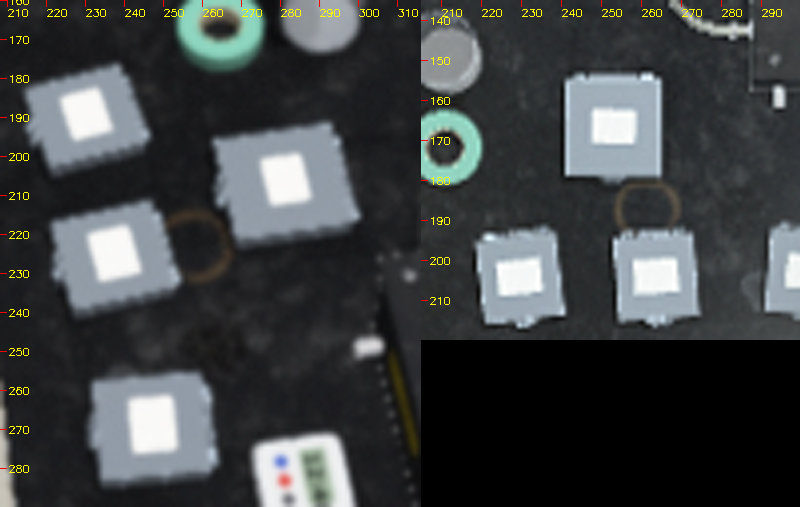

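```bash
python3 -c "
from h import *
print(read_state()['time_s']);print(hand_in())"
```

```text
44.4
the job is handed in; nothing more can be done
None
```

The calibration set is put away and the job was handed in at 44.4 s. Tile_2 and tile_3 were tipped flat in their cases, and case_1 was empty (tile_1 absent). The plate was lifted off its peg and laid flat in case_4, and all four covers were pressed shut.

- **Plate:** after it fell flat it lay about 2 cm off-centre, overhanging case_4's front and right edges, so I gripped it and moved it back. My last measurement before closing that cover put it within about 5 mm of the case centre.
- **Tiles:** both were seen lying flat within their bases before the covers were closed.
- **Covers:** the last pictures, with the arm clear, show all four lying flat. I felt the snap as a force drop on covers 2, 3 and 4, but saw no clear drop on cover 1. Cover 1 went down without one and I kept pressing, up to about 6 N; it stayed down in every later picture.
- **Bystanders:** I aimed no contact at any of them, and those in the last pictures look undisturbed. The marker was not in view then.

I viewed 16 pictures, two over the budget.

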